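# Rack the case pillars all the same way

## Task

Draw the flat rack tray fully out from under the instrument riser, pressing on its rubber strip and pulling it towards you, then lay every case pillar that is on the bench in a slot of the tray, one to a slot, all with the chamfered end towards the riser and the square-cut end towards the rubber strip. If you cannot see which end is chamfered, feel for it in the gauge block: a chamfered end goes noticeably deeper into the bore than a square one. Leave the spool, the mug and the multimeter where they are.

Things in the scene. Friction and masses are not known exactly. Their poses are not given: they have to be found in the camera images.
- tray (a joint): how far the rack tray is drawn out, m: 0 in, 0.13 at its outer stop. It starts in, or nearly so, slides level on guides towards the arm (its own -x), cannot be lifted and stays where it is left. It rubs with about 2.5 N: a press of 8 to 15 N on the rubber strip with shut fingers, and a slow pull, moves it by friction. A bare strip of bench stays in front of the drawn tray, 0.38 to 0.41 m ahead of the arm.
- tray_pad (a point): centre of the top of the black rubber strip on the tray's front edge, which stands out in front of the riser even while the tray is in; 55 mm (x) by 240 mm (y), top 12 mm above the bench. x points level towards the riser (the tray is drawn along -x), y left along the strip, z up. Behind it the aluminium tray carries two black crossbars that form four slots. Moves with the tray.
- bay: the fixed grey steel riser over the tray: origin on the bench below the middle of its shelf's front edge, x pointing away from the arm, the way the shelf runs back. Shelf top 60 mm above the bench, 310 mm wide; on it a function generator, its front 55 mm behind the shelf edge, its top 125 mm above the bench. With the tray fully out, the slots' middles lie 75 mm in front of the edge.
- slot_1 (a point): slot 1 of 4 (1 rightmost, 4 leftmost, 58 mm apart): where a seated pillar's centre lies, 34 mm above the bench, 115 mm behind tray_pad; same axes, moves with the tray. The pillar lies along x on two bars (14 mm thick, 36 mm before and behind this point), underside 22 mm above the bench, between posts 30 mm apart and 12 mm high. Between the bars fingers have room down to the plate, 8 mm above the bench.
- slot_2 (a point): slot 2 of 4 (1 rightmost, 4 leftmost, 58 mm apart): where a seated pillar's centre lies, 34 mm above the bench, 115 mm behind tray_pad; same axes, moves with the tray. The pillar lies along x on two bars (14 mm thick, 36 mm before and behind this point), underside 22 mm above the bench, between posts 30 mm apart and 12 mm high. Between the bars fingers have room down to the plate, 8 mm above the bench.
- slot_3 (a point): slot 3 of 4 (1 rightmost, 4 leftmost, 58 mm apart): where a seated pillar's centre lies, 34 mm above the bench, 115 mm behind tray_pad; same axes, moves with the tray. The pillar lies along x on two bars (14 mm thick, 36 mm before and behind this point), underside 22 mm above the bench, between posts 30 mm apart and 12 mm high. Between the bars fingers have room down to the plate, 8 mm above the bench.
- slot_4 (a point): slot 4 of 4 (1 rightmost, 4 leftmost, 58 mm apart): where a seated pillar's centre lies, 34 mm above the bench, 115 mm behind tray_pad; same axes, moves with the tray. The pillar lies along x on two bars (14 mm thick, 36 mm before and behind this point), underside 22 mm above the bench, between posts 30 mm apart and 12 mm high. Between the bars fingers have room down to the plate, 8 mm above the bench.
- gauge_mouth (a point): centre of the bore's mouth on the fixed steel gauge block, 35 mm above the bench. The square bore runs level along x, into the block: 28 mm wide for 14 mm, then a shoulder, then 20 mm wide and through. A square pillar end stops 14 mm in (pillar centre 41 mm before the mouth), a chamfered one about 19 mm in (centre 36 mm before it). Block 80 mm wide (y), 62 high, 44 long; z up.
- pillar_1_c (a point): centre of an aluminium case pillar lying on the bench: square bar 24 x 24 mm, 110 mm long over all, about 170 g. x runs along it, z up. One end is cut square; at the other the last 9 mm taper as a cone from 24 to 14 mm. The frame does not tell which: the chamfer is at +x on some pillars, at -x on others. Three or four of the five are present, the others absent (None).
- pillar_2_c (a point): centre of an aluminium case pillar lying on the bench: square bar 24 x 24 mm, 110 mm long over all, about 170 g. x runs along it, z up. One end is cut square; at the other the last 9 mm taper as a cone from 24 to 14 mm. The frame does not tell which: the chamfer is at +x on some pillars, at -x on others. Three or four of the five are present, the others absent (None).
- pillar_3_c (a point): centre of an aluminium case pillar lying on the bench: square bar 24 x 24 mm, 110 mm long over all, about 170 g. x runs along it, z up. One end is cut square; at the other the last 9 mm taper as a cone from 24 to 14 mm. The frame does not tell which: the chamfer is at +x on some pillars, at -x on others. Three or four of the five are present, the others absent (None).
- pillar_4_c (a point): centre of an aluminium case pillar lying on the bench: square bar 24 x 24 mm, 110 mm long over all, about 170 g. x runs along it, z up. One end is cut square; at the other the last 9 mm taper as a cone from 24 to 14 mm. The frame does not tell which: the chamfer is at +x on some pillars, at -x on others. Three or four of the five are present, the others absent (None).
- pillar_5_c (a point): centre of an aluminium case pillar lying on the bench: square bar 24 x 24 mm, 110 mm long over all, about 170 g. x runs along it, z up. One end is cut square; at the other the last 9 mm taper as a cone from 24 to 14 mm. The frame does not tell which: the chamfer is at +x on some pillars, at -x on others. Three or four of the five are present, the others absent (None).
- spool: bystander, leave it alone: blue plastic solder spool, 72 mm across, 38 mm high, flat on the bench; origin at the centre of its underside
- mug: bystander, leave it alone: white mug, 85 mm high, 76 mm across; origin at the centre of its underside
- meter: bystander, leave it alone: yellow hand multimeter lying flat, 170 x 85 x 34 mm; origin at the centre of its underside

How it is judged:
On the way:
1. the rack tray is drawn fully out (within 8 mm of its outer stop) (value of joint tray above 0.122 m), for 0.2 s.
At the end, for the whole second after the job is handed in: the tray is out (within 15 mm of its stop) and every pillar present lies seated and at rest in a slot of its own: centre within 6 mm across, 12 mm along and 4 mm in height of a slot's middle, within 0.12 rad of the slot's direction, chamfered end towards the riser (value of joint tray above 0.115 m and ((y of pillar_1_c in the frame of slot_1 between -0.006 and 0.006 m and x of pillar_1_c in the frame of slot_1 between -0.012 and 0.012 m and z of pillar_1_c in the frame of slot_1 between -0.004 and 0.004 m) or (y of pillar_1_c in the frame of slot_2 between -0.006 and 0.006 m and x of pillar_1_c in the frame of slot_2 between -0.012 and 0.012 m and z of pillar_1_c in the frame of slot_2 between -0.004 and 0.004 m) or (y of pillar_1_c in the frame of slot_3 between -0.006 and 0.006 m and x of pillar_1_c in the frame of slot_3 between -0.012 and 0.012 m and z of pillar_1_c in the frame of slot_3 between -0.004 and 0.004 m) or (y of pillar_1_c in the frame of slot_4 between -0.006 and 0.006 m and x of pillar_1_c in the frame of slot_4 between -0.012 and 0.012 m and z of pillar_1_c in the frame of slot_4 between -0.004 and 0.004 m)) and x of tray_pad in the frame of pillar_1 below -0.05 m and angle between the x axis of each of pillar_1_c, pillar_2_c, pillar_3_c, pillar_4_c, pillar_5_c and the x axis of tray_pad, either way round below 0.12 rad and linear speed of each of pillar_1, pillar_2, pillar_3, pillar_4, pillar_5 below 0.03 m/s and ((y of pillar_2_c in the frame of slot_1 between -0.006 and 0.006 m and x of pillar_2_c in the frame of slot_1 between -0.012 and 0.012 m and z of pillar_2_c in the frame of slot_1 between -0.004 and 0.004 m) or (y of pillar_2_c in the frame of slot_2 between -0.006 and 0.006 m and x of pillar_2_c in the frame of slot_2 between -0.012 and 0.012 m and z of pillar_2_c in the frame of slot_2 between -0.004 and 0.004 m) or (y of pillar_2_c in the frame of slot_3 between -0.006 and 0.006 m and x of pillar_2_c in the frame of slot_3 between -0.012 and 0.012 m and z of pillar_2_c in the frame of slot_3 between -0.004 and 0.004 m) or (y of pillar_2_c in the frame of slot_4 between -0.006 and 0.006 m and x of pillar_2_c in the frame of slot_4 between -0.012 and 0.012 m and z of pillar_2_c in the frame of slot_4 between -0.004 and 0.004 m)) and x of tray_pad in the frame of pillar_2 below -0.05 m and ((y of pillar_3_c in the frame of slot_1 between -0.006 and 0.006 m and x of pillar_3_c in the frame of slot_1 between -0.012 and 0.012 m and z of pillar_3_c in the frame of slot_1 between -0.004 and 0.004 m) or (y of pillar_3_c in the frame of slot_2 between -0.006 and 0.006 m and x of pillar_3_c in the frame of slot_2 between -0.012 and 0.012 m and z of pillar_3_c in the frame of slot_2 between -0.004 and 0.004 m) or (y of pillar_3_c in the frame of slot_3 between -0.006 and 0.006 m and x of pillar_3_c in the frame of slot_3 between -0.012 and 0.012 m and z of pillar_3_c in the frame of slot_3 between -0.004 and 0.004 m) or (y of pillar_3_c in the frame of slot_4 between -0.006 and 0.006 m and x of pillar_3_c in the frame of slot_4 between -0.012 and 0.012 m and z of pillar_3_c in the frame of slot_4 between -0.004 and 0.004 m)) and x of tray_pad in the frame of pillar_3 below -0.05 m and ((y of pillar_4_c in the frame of slot_1 between -0.006 and 0.006 m and x of pillar_4_c in the frame of slot_1 between -0.012 and 0.012 m and z of pillar_4_c in the frame of slot_1 between -0.004 and 0.004 m) or (y of pillar_4_c in the frame of slot_2 between -0.006 and 0.006 m and x of pillar_4_c in the frame of slot_2 between -0.012 and 0.012 m and z of pillar_4_c in the frame of slot_2 between -0.004 and 0.004 m) or (y of pillar_4_c in the frame of slot_3 between -0.006 and 0.006 m and x of pillar_4_c in the frame of slot_3 between -0.012 and 0.012 m and z of pillar_4_c in the frame of slot_3 between -0.004 and 0.004 m) or (y of pillar_4_c in the frame of slot_4 between -0.006 and 0.006 m and x of pillar_4_c in the frame of slot_4 between -0.012 and 0.012 m and z of pillar_4_c in the frame of slot_4 between -0.004 and 0.004 m)) and x of tray_pad in the frame of pillar_4 below -0.05 m and ((y of pillar_5_c in the frame of slot_1 between -0.006 and 0.006 m and x of pillar_5_c in the frame of slot_1 between -0.012 and 0.012 m and z of pillar_5_c in the frame of slot_1 between -0.004 and 0.004 m) or (y of pillar_5_c in the frame of slot_2 between -0.006 and 0.006 m and x of pillar_5_c in the frame of slot_2 between -0.012 and 0.012 m and z of pillar_5_c in the frame of slot_2 between -0.004 and 0.004 m) or (y of pillar_5_c in the frame of slot_3 between -0.006 and 0.006 m and x of pillar_5_c in the frame of slot_3 between -0.012 and 0.012 m and z of pillar_5_c in the frame of slot_3 between -0.004 and 0.004 m) or (y of pillar_5_c in the frame of slot_4 between -0.006 and 0.006 m and x of pillar_5_c in the frame of slot_4 between -0.012 and 0.012 m and z of pillar_5_c in the frame of slot_4 between -0.004 and 0.004 m)) and x of tray_pad in the frame of pillar_5 below -0.05 m); the robot touches nothing.
It fails at once if a bystander is pushed more than 40 mm (distance of any of spool, mug, meter from where it was at the start of the episode above 0.04 m).
It fails at once if the mug or spool is knocked over (angle between any of mug, spool's own z axis and vertical above 0.5 rad).
Of pillar_1, pillar_2, pillar_3, pillar_4, pillar_5 only 3 to 4 are there at a start; the rules pass over those that are not, and their reading is None.
At some moment in a run one of pillar_1, pillar_2, pillar_3, pillar_4, pillar_5 may be knocked a few centimetres aside while the robot is not near it.
Once in a run the grip may slacken for a moment while it holds something.
It also fails if it takes over 210 s, if anything falls off the work surface, if the arm or the gripper's body presses on something with over 40 N, if the wrist force passes 120 N, or if a joint passes its speed limit or range.

## Robot

A 7-joint arm with a two-finger parallel gripper is mounted at the origin on the work surface. World frame = base frame: x ahead of the robot, y to its left, z up, the work surface at z = 0. Lengths are in m, angles in rad, forces in N, time in s.
With the tool pointing down it reaches from about 0.425 to 1.025 m from the base axis. Payload 9.4 kg.
Tool frame: the origin (TCP) lies at the very end of the fingers, on their centre line; the grasp point (between the pads) lies 19 mm behind it; z points along the fingers, y is the line along which they close (so a half turn about z gives the same grasp; the last joint's range is limited). The gripper opens to 93 mm and grips with 3 to 60 N. Pads are 15 mm wide; open, the fingers measure 128 mm over their backs; the gripper's body (75 mm by 188 mm) begins 65 mm behind the grasp point.
Start: joints at [-1.314, 0.599, -0.003, 1.599, 0.002, 0.943, -0.08], TCP at [0.238, 0.685, 0.219] pointing down, gripper open.
Joint ranges: [-2.57, 2.57], [-0.35, 1.97], [-1.29, 1.29], [0.11, 2.56], [-1.05, 4.19], [0.11, 1.86], [-2.63, 2.63]. Speed limits (rad/s): [2.22, 2.22, 3.01, 3.01, 3.14, 3.14, 3.14].

## Interface

Orientations are given as a rotation vector (axis times angle).
In Python, from bench import r gives the robot as it stands. The module is installed in compiled form; this text tells all that it offers.
- The arm moves only by the shell command python3 -m crank 'ROWS' [FORCE]. ROWS is JSON, a list of rows, each an object of numbers: "tx", "ty", "tz": the shift along the world's x, y, z in m; "roll": the turn about the world's z in degrees; "jaw": the finger opening in m, from 0 to 0.093. A call has 1 to 5 rows; each row shifts and turns the commanded pose from where the row before left it; what a row does not reach is not made up. A row lasts 1/12 s, in which the tool goes at most 41.7 mm and 7.16 degrees, less where a joint would pass 70% of its speed; a pose out of reach is approached as far as the arm can. A call is refused whole if a number of a shift passes 0.0417 or a number of a turn 7.16, either way. A call with a gripper value outside its range is refused whole. The fingers move at their own pace and stop on an object; FORCE is the grip in N (left out, the last holds). Time passes only in rows, so rows that do not move let the fingers close. It gives the time, the measured TCP pose, the force, the opening and the grip force at its end, in the units of the state.
- r.state(): the state, without advancing time (a new reading comes with each control period).
- r.get_image(name): name is "side" or "top" or "wrist"; returns (picture, depth): 420x560x3 uint8, red, green, blue; 420x560 float32, m along the optical axis (not along the pixel's ray), 0 where there is no reading.
- r.camera_model(name): a dict with "K" (3x3 intrinsics, pixels), "cam_to_world" (4x4, takes a point from camera to world coordinates); the wrist camera has in their place "T_tool_cam" (4x4, takes a point from camera to tool coordinates, whose origin is the TCP and whose axes are the flange's). Camera axes: x right, y down, z forward; pixel columns grow to the right and rows downward; lengths in m; the calibration is good to about 2 mm. A picture is of the moment at which its call begins: read the wrist's pose just before it. camera_model takes no time and is no camera call.
- r.hand_in(): hands the job in; it is judged then, once.
The state is a dict: "time_s": time; "q": joint angles; "joint_velocities": joint speeds; "joint_torque": joint torques, N m; "position": TCP position; "orientation": TCP orientation; "wrist_force": force on the tool from outside, world axes, zero at the start; "moment": the same for the moment, N m; "finger_gap": finger opening in m; "finger_force": force on a finger pad.
Only numpy, scipy, OpenCV 4.12 (cv2) and the standard library are available. Lean on these libraries where they do the work, as an engineer would, in place of code of your own. Each camera call takes 0.05 s, during which the arm holds its last target. There are 200 camera calls.

## Working session

There is one attempt and no reset: what is moved stays moved. The work goes in short steps, Python scripts to look and compute and a shell command to move; the robot and the scene stay as the last step left them, time stands still between calls to the robot, and variables do not carry over. Pictures are saved under pics/ and viewed, at most 14 in all, crops included, and the job is handed in when it is done.

```bash
mkdir -p pics; cat > h.py <<'E'
import numpy as np, cv2
from scipy.spatial.transform import Rotation as R
from bench import r
def snap(cam,fn=None):
    s=r.state(); im,d=r.get_image(cam); m=r.camera_model(cam)
    if fn: cv2.imwrite('pics/'+fn,im[:,:,::-1])
    if 'cam_to_world' in m: T=np.array(m['cam_to_world'])
    else:
        W=np.eye(4); W[:3,:3]=R.from_rotvec(s['orientation']).as_matrix(); W[:3,3]=s['position']; T=W@np.array(m['T_tool_cam'])
    return im,d,np.array(m['K']),T
def cloud(d,K,T):
    v,u=np.indices(d.shape); P=np.stack([(u-K[0,2])/K[0,0]*d,(v-K[1,2])/K[1,1]*d,d],-1)
    P=P@T[:3,:3].T+T[:3,3]; P[d<=0]=np.nan; return P
def ray(u,v,K,T,z):
    p=T[:3,:3]@np.array([(u-K[0,2])/K[0,0],(v-K[1,2])/K[1,1],1]); return T[:3,3]+p*(z-T[2,3])/p[2]
def st():
    s=r.state(); print(s['time_s'],np.round(s['position'],4),np.round(R.from_rotvec(s['orientation']).as_matrix()[:,1],3),np.round(s['wrist_force'],1),s['finger_gap'],s['finger_force'],np.round(s['q'],2))
E
python3 - <<'E'
from h import *
st()
for c in('top','side'):
    im,d,K,T=snap(c,c+'0.png'); print(c,K[0,0],np.round(T,3).tolist())
E
```

```text
0.0 [0.2374 0.6845 0.2178] [ 0.328  0.945 -0.002] [ 0.1 -0.2  0.3] 0.09313236128227403 0.0 [-1.31  0.6  -0.    1.6   0.    0.94 -0.08]
top 391.8728173410811 [[0.011, -0.995, 0.103, 0.432], [-1.0, -0.009, 0.012, 0.008], [-0.011, -0.103, -0.995, 1.119], [0.0, 0.0, 0.0, 1.0]]
side 447.68772874335616 [[0.998, -0.005, 0.056, 0.496], [-0.051, -0.49, 0.87, -0.93], [0.024, -0.871, -0.49, 0.623], [0.0, 0.0, 0.0, 1.0]]
```

View pics/top0.png

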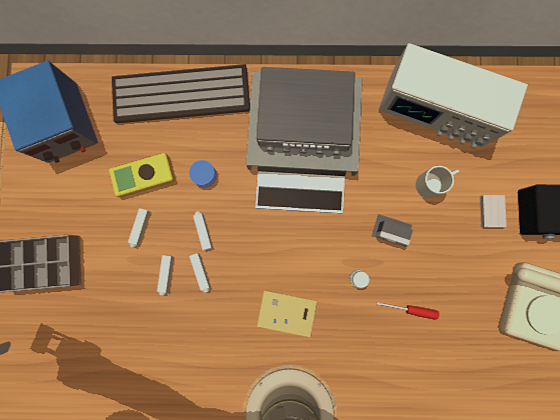

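View pics/side0.png

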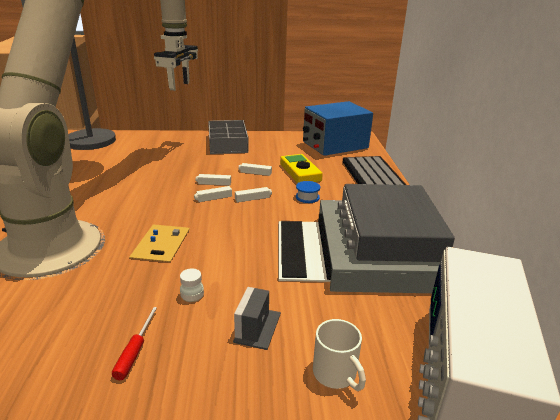

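The four pillars are at top-view pixels (138,228), (203,231), (164,275) and (199,273). The strip is at (300,198), the gauge at (393,232), the spool at (202,174), the meter at (141,174) and the mug at (435,184).

```bash
cat >> h.py <<'E'
def pillars(im,K,T,z=0.024,lo=0.05,hi=0.2,box=None,amin=0.0012,amax=0.006):
    hsv=cv2.cvtColor(im,cv2.COLOR_RGB2HSV); m=((hsv[:,:,1]<70)&(hsv[:,:,2]>120)).astype(np.uint8)*255
    m=cv2.morphologyEx(m,cv2.MORPH_OPEN,np.ones((3,3)))
    out=[]
    for c in cv2.findContours(m,cv2.RETR_EXTERNAL,cv2.CHAIN_APPROX_NONE)[0]:
        if cv2.contourArea(c)<100: continue
        P=np.array([ray(a,b,K,T,z)[:2] for a,b in c[:,0]],np.float32)
        (cx,cy),(w,h),a=cv2.minAreaRect(P)
        if w<h: w,h,a=h,w,a+90
        if lo<w<hi and h<0.06: out.append((round(cx,4),round(cy,4),round((a+90)%180-90,1),round(w,4),round(h,4),c[:,0].mean(0).round()))
    return out
E
python3 - <<'E'
from h import *
im,d,K,T=snap('top')
for p in pillars(im,K,T): print(p)
m=(im.max(2)<70).astype(np.uint8)*255
sub=np.zeros_like(m); sub[180:215,250:350]=m[180:215,250:350]
for c in cv2.findContours(sub,cv2.RETR_EXTERNAL,cv2.CHAIN_APPROX_NONE)[0]:
    if cv2.contourArea(c)>200:
        P=np.array([ray(a,b,K,T,0.012)[:2] for a,b in c[:,0]],np.float32);print('pad',cv2.minAreaRect(P))
C=cloud(d,K,T)
for n,(u0,u1,v0,v1) in dict(gauge=(365,420,205,255),spool=(185,220,155,192),mug=(410,465,160,205),meter=(105,178,150,200),riser=(245,365,140,185)).items():
    P=C[v0:v1,u0:u1].reshape(-1,3); h=P[P[:,2]>0.02]
    print(n,np.nanmin(h,0).round(3),np.nanmax(h,0).round(3),cv2.minAreaRect(h[:,:2].astype(np.float32)))
P=C[205:255,365:420].reshape(-1,3); h=P[P[:,2]>0.055]; print('gtop',cv2.minAreaRect(h[:,:2].astype(np.float32)))
cv2.imwrite('pics/z.png',cv2.resize(np.hstack([im[200:300,120:230,::-1],im[200:300,340:450,::-1]]),None,fx=3.6,fy=3.6,interpolation=2))
E
```

```text
(0.38, -0.6883, 72.5, 0.1075, 0.0425, array([542., 275.]))
(0.3725, 0.3535, -5.4, 0.1079, 0.0261, array([164., 274.]))
(0.3781, 0.2541, 20.3, 0.1088, 0.0262, array([199., 272.]))
(0.4195, 0.7643, 4.6, 0.051, 0.0226, array([ 18., 256.]))
(0.4264, 0.6999, 4.4, 0.0525, 0.0282, array([ 41., 254.]))
(0.4319, 0.6369, 3.9, 0.051, 0.0254, array([ 63., 252.]))
(0.4794, -0.2864, 71.9, 0.0845, 0.0186, array([394., 238.]))
(0.4964, 0.2516, 17.6, 0.1097, 0.0265, array([202., 231.]))
(0.503, 0.4342, -15.0, 0.1091, 0.026, array([137., 227.]))
(0.6363, -0.3987, -1.5, 0.0567, 0.0449, array([433., 183.]))
(1.0668, 0.8325, -89.7, 0.076, 0.0345, array([11., 38.]))
pad ((0.5911426544189453, -0.022646956145763397), (0.23556753993034363, 0.05221039429306984), 87.14059448242188)
gauge [ 0.461 -0.325  0.02 ] [ 0.526 -0.238  0.067] ((0.49343347549438477, -0.28277817368507385), (0.0813077911734581, 0.04423629119992256), 72.76372528076172)
spool [0.625 0.218 0.031] [0.695 0.288 0.044] ((0.6593309044837952, 0.25304216146469116), (0.06962912529706955, 0.07052761316299438), 37.24303436279297)
mug [ 0.597 -0.454  0.02 ] [ 0.672 -0.355  0.09 ] ((0.6338911056518555, -0.4039507508277893), (0.09699525684118271, 0.07458773255348206), 86.67235565185547)
meter [0.59  0.337 0.02 ] [0.716 0.519 0.047] ((0.6537764668464661, 0.427660197019577), (0.08577973395586014, 0.169773668050766), 17.560386657714844)
riser [ 0.658 -0.186  0.02 ] [0.749 0.128 0.129] ((0.7025945782661438, -0.028945863246917725), (0.09046632796525955, 0.3137877285480499), 0.36757075786590576)
gtop ((0.49353480339050293, -0.2828320562839508), (0.08123432099819183, 0.04402054101228714), 72.68663024902344)
```

View pics/z.png

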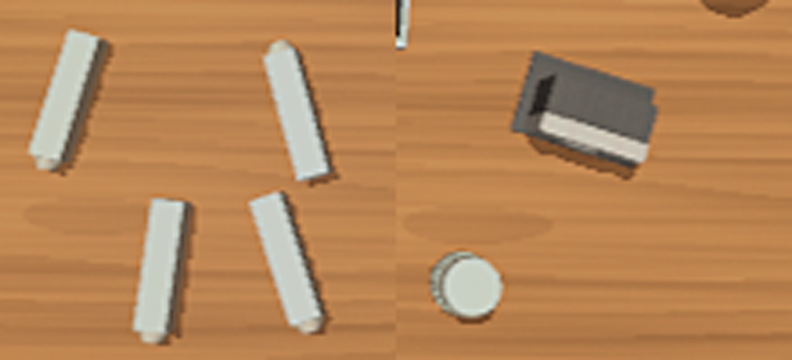

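Chamfers are visible as tapered ends. On the two near pillars and the far-left one they point towards the arm; on the far-right one (0.496, 0.252) they point towards the riser. First I'll go to the strip.

```bash
python3 -m crank '[{"tx":0.018,"ty":-0.035,"jaw":0,"roll":1},{"tx":0.018,"ty":-0.035,"roll":1},{"tx":0.018,"ty":-0.035,"roll":1},{"tx":0.018,"ty":-0.035,"roll":1},{"tx":0.018,"ty":-0.035,"roll":1}]' 20
python3 -m crank '[{"tx":0.018,"ty":-0.035,"roll":1},{"tx":0.018,"ty":-0.035,"roll":1},{"tx":0.018,"ty":-0.035,"roll":1},{"tx":0.018,"ty":-0.035,"roll":1},{"tx":0.018,"ty":-0.035,"roll":1}]' >/dev/null
python3 -m crank '[{"tx":0.018,"ty":-0.035,"roll":1},{"tx":0.018,"ty":-0.035,"roll":1},{"tx":0.018,"ty":-0.035,"roll":1},{"tx":0.018,"ty":-0.035,"roll":1},{"tx":0.018,"ty":-0.035,"roll":1}]' >/dev/null
python3 -m crank '[{"tx":0.018,"ty":-0.035,"roll":1},{"tx":0.018,"ty":-0.035},{"tx":0.018,"ty":-0.035},{"tx":0.018,"ty":-0.035},{"tx":0.018,"ty":-0.035}]' >/dev/null
python3 -m crank '[{"tz":-0.03},{"tz":-0.03},{"tz":-0.03},{"tz":-0.03},{"tz":-0.03}]' >/dev/null
python3 -m crank '[{"tz":-0.02},{}]'
python3 -c "from h import *;st()"
```

```text
0.15 [0.2374 0.6847 0.218 ] [ 0.328  0.945 -0.001] [-0.5  0.5 -0.1] 0.09308179894132408 0.0 [-1.31  0.6  -0.    1.6   0.    0.94 -0.08]validation failed for argument at $[0]...
validation failed for argument at $[0]...
validation failed for argument at $[0]...
validation failed for argument at $[0]...
validation failed for argument at $[0]...
validation failed for argument at $[0]...
```

```bash
python3 -m crank '[{"tx":0,"ty":0,"tz":0,"roll":0,"jaw":0}]' 20;echo
python3 -m crank '[{"tx":0.0,"ty":0.0,"tz":0.0,"roll":0.0}]';echo
python3 -m crank '[{"tx":0.0,"ty":0.0,"tz":0.0,"jaw":0.0}]';echo
```

```text
time_s: 0.23
position: [0.2375, 0.6847, 0.2182]
orientation: [-0.522, -3.098, 0.001]
wrist_force: [0.3, -0.6, -0.6]
finger_gap: 0.0899
finger_force: 0.0


validation failed for argument at $[0]...
validation failed for argument at $[0]...
```

All five keys are required in every row.

```bash
python3 -m crank '[{"tx":0.018,"ty":-0.035,"tz":0,"roll":1,"jaw":0},{"tx":0.018,"ty":-0.035,"tz":0,"roll":1,"jaw":0},{"tx":0.018,"ty":-0.035,"tz":0,"roll":1,"jaw":0},{"tx":0.018,"ty":-0.035,"tz":0,"roll":1,"jaw":0},{"tx":0.018,"ty":-0.035,"tz":0,"roll":1,"jaw":0}]' 20
python3 -m crank '[{"tx":0.018,"ty":-0.035,"tz":0,"roll":1,"jaw":0},{"tx":0.018,"ty":-0.035,"tz":0,"roll":1,"jaw":0},{"tx":0.018,"ty":-0.035,"tz":0,"roll":1,"jaw":0},{"tx":0.018,"ty":-0.035,"tz":0,"roll":1,"jaw":0},{"tx":0.018,"ty":-0.035,"tz":0,"roll":1,"jaw":0}]' >/dev/null
python3 -m crank '[{"tx":0.018,"ty":-0.035,"tz":0,"roll":1,"jaw":0},{"tx":0.018,"ty":-0.035,"tz":0,"roll":1,"jaw":0},{"tx":0.018,"ty":-0.035,"tz":0,"roll":1,"jaw":0},{"tx":0.018,"ty":-0.035,"tz":0,"roll":1,"jaw":0},{"tx":0.018,"ty":-0.035,"tz":0,"roll":1,"jaw":0}]' >/dev/null
python3 -m crank '[{"tx":0.018,"ty":-0.035,"tz":0,"roll":1,"jaw":0},{"tx":0.018,"ty":-0.035,"tz":0,"roll":0,"jaw":0},{"tx":0.018,"ty":-0.035,"tz":0,"roll":0,"jaw":0},{"tx":0.018,"ty":-0.035,"tz":0,"roll":0,"jaw":0},{"tx":0.018,"ty":-0.035,"tz":0,"roll":0,"jaw":0}]' >/dev/null
python3 -m crank '[{"tx":0,"ty":0,"tz":-0.03,"roll":0,"jaw":0},{"tx":0,"ty":0,"tz":-0.03,"roll":0,"jaw":0},{"tx":0,"ty":0,"tz":-0.03,"roll":0,"jaw":0},{"tx":0,"ty":0,"tz":-0.03,"roll":0,"jaw":0},{"tx":0,"ty":0,"tz":-0.03,"roll":0,"jaw":0}]' 
python3 -c "from h import *;st()"
```

```text
time_s: 0.65
position: [0.328, 0.5083, 0.2185]
orientation: [0.384, 3.118, -0.0]
wrist_force: [1.0, 0.8, 0.4]
finger_gap: 0.0577
finger_force: 0.0
time_s: 2.32
position: [0.5976, -0.0152, 0.0674]
orientation: [0.086, 3.14, 0.0]
wrist_force: [-0.1, -0.6, 0.3]
finger_gap: 0.0004
finger_force: 0.0
2.3167 [ 0.5976 -0.0152  0.0674] [0.055 0.998 0.   ] [-0.1 -0.6  0.3] 0.00044495093288198537 0.0 [-0.06  0.65 -0.02  2.01  0.03  0.48  1.42]
```

```bash
python3 -m crank '[{"tx":0,"ty":0,"tz":-0.025,"roll":0,"jaw":0},{"tx":0,"ty":0,"tz":-0.025,"roll":0,"jaw":0},{"tx":0,"ty":0,"tz":-0.004,"roll":0,"jaw":0},{"tx":0,"ty":0,"tz":0,"roll":0,"jaw":0}]'
python3 -m crank '[{"tx":0,"ty":0,"tz":-0.002,"roll":0,"jaw":0},{"tx":0,"ty":0,"tz":0,"roll":0,"jaw":0}]'
python3 -m crank '[{"tx":0,"ty":0,"tz":-0.001,"roll":0,"jaw":0},{"tx":0,"ty":0,"tz":0,"roll":0,"jaw":0}]'
```

```text
time_s: 2.65
position: [0.5972, -0.015, 0.0135]
orientation: [-0.085, -3.139, 0.0]
wrist_force: [0.2, 0.8, 0.0]
finger_gap: 0.0002
finger_force: 0.0
time_s: 2.82
position: [0.5977, -0.015, 0.0127]
orientation: [0.086, 3.14, 0.0]
wrist_force: [1.0, -0.2, 0.3]
finger_gap: 0.0006
finger_force: 0.0
time_s: 2.98
position: [0.5979, -0.0151, 0.0124]
orientation: [0.086, 3.139, 0.0]
wrist_force: [-0.9, 0.0, 4.6]
finger_gap: 0.0005
finger_force: 2.1
```

```bash
python3 -m crank '[{"tx":0,"ty":0,"tz":-0.001,"roll":0,"jaw":0},{"tx":0,"ty":0,"tz":0,"roll":0,"jaw":0}]' | grep -E "pos|wrist"
python3 -m crank '[{"tx":0,"ty":0,"tz":-0.001,"roll":0,"jaw":0},{"tx":0,"ty":0,"tz":0,"roll":0,"jaw":0}]'| grep -E "pos|wrist"
python3 -m crank '[{"tx":-0.004,"ty":0,"tz":0,"roll":0,"jaw":0},{"tx":-0.004,"ty":0,"tz":0,"roll":0,"jaw":0},{"tx":-0.004,"ty":0,"tz":0,"roll":0,"jaw":0}]'| grep -E "pos|wrist"
```

```text
position: [0.5986, -0.0151, 0.0123]
wrist_force: [-1.4, -0.3, 14.4]
position: [0.5995, -0.0151, 0.0123]
wrist_force: [-1.7, -0.6, 22.0]
position: [0.5893, -0.0146, 0.0123]
wrist_force: [2.6, 0.8, 18.3]
```

```bash
python3 -m crank '[{"tx":-0.006,"ty":0.0003,"tz":0.0005,"roll":0,"jaw":0},{"tx":-0.006,"ty":0.0003,"tz":0,"roll":0,"jaw":0},{"tx":-0.006,"ty":0.0003,"tz":0,"roll":0,"jaw":0},{"tx":-0.006,"ty":0.0003,"tz":0,"roll":0,"jaw":0},{"tx":-0.006,"ty":0.0003,"tz":0,"roll":0,"jaw":0}]'| grep -E "pos|wrist"
python3 -m crank '[{"tx":-0.006,"ty":0.0003,"tz":0,"roll":0,"jaw":0},{"tx":-0.006,"ty":0.0003,"tz":0,"roll":0,"jaw":0},{"tx":-0.006,"ty":0.0003,"tz":0,"roll":0,"jaw":0},{"tx":-0.006,"ty":0.0003,"tz":0,"roll":0,"jaw":0},{"tx":-0.006,"ty":0.0003,"tz":0,"roll":0,"jaw":0}]'| grep -E "pos|wrist"
python3 -m crank '[{"tx":-0.006,"ty":0.0003,"tz":0,"roll":0,"jaw":0},{"tx":-0.006,"ty":0.0003,"tz":0,"roll":0,"jaw":0},{"tx":-0.006,"ty":0.0003,"tz":0,"roll":0,"jaw":0},{"tx":-0.006,"ty":0.0003,"tz":0,"roll":0,"jaw":0},{"tx":-0.006,"ty":0.0003,"tz":0,"roll":0,"jaw":0}]'| grep -E "pos|wrist"
```

```text
position: [0.5588, -0.0131, 0.0123]
wrist_force: [3.1, 1.2, 15.9]
position: [0.5289, -0.0116, 0.0123]
wrist_force: [2.5, 0.1, 17.9]
position: [0.4989, -0.0101, 0.0122]
wrist_force: [2.4, 0.6, 21.3]
```

```bash
python3 -m crank '[{"tx":-0.005,"ty":0.0003,"tz":0.0005,"roll":0,"jaw":0},{"tx":-0.005,"ty":0.0003,"tz":0,"roll":0,"jaw":0},{"tx":-0.005,"ty":0.0003,"tz":0,"roll":0,"jaw":0},{"tx":-0.005,"ty":0.0003,"tz":0,"roll":0,"jaw":0},{"tx":-0.005,"ty":0.0003,"tz":0,"roll":0,"jaw":0}]'| grep -E "pos|wrist"
python3 -m crank '[{"tx":-0.003,"ty":0,"tz":0,"roll":0,"jaw":0},{"tx":-0.003,"ty":0,"tz":0,"roll":0,"jaw":0},{"tx":-0.003,"ty":0,"tz":0,"roll":0,"jaw":0},{"tx":0,"ty":0,"tz":0,"roll":0,"jaw":0}]'| grep -E "pos|wrist"
python3 -m crank '[{"tx":0,"ty":0,"tz":0.03,"roll":0,"jaw":0},{"tx":0,"ty":0,"tz":0.03,"roll":0,"jaw":0},{"tx":0,"ty":0,"tz":0.04,"roll":0,"jaw":0.06},{"tx":0.02,"ty":0.02,"tz":0.04,"roll":0,"jaw":0.06},{"tx":0.02,"ty":0.02,"tz":0.04,"roll":0,"jaw":0.06}]'| grep -E "pos|wrist"
python3 - <<'E'
from h import *
im,d,K,T=snap('top','t1.png'); st()
for p in pillars(im,K,T): print(p) if p[1]>0.1 and p[0]<.6 else 0
snap('wrist','w1.png')
E
```

```text
position: [0.4759, -0.0086, 0.0123]
wrist_force: [8.1, -0.5, 10.4]
position: [0.4668, -0.0084, 0.0123]
wrist_force: [6.7, 0.9, 13.6]
position: [0.495, 0.0245, 0.1814]
wrist_force: [1.7, -0.7, 0.2]
6.0333 [0.5021 0.0292 0.1872] [0.053 0.999 0.004] [7.5 4.4 5. ] 0.02004311534463717 0.0 [-0.16  0.38 -0.02  2.14  0.01  0.61  1.34]
(0.3725, 0.3538, -5.8, 0.1079, 0.0262, array([164., 274.]))
(0.3784, 0.2543, 20.3, 0.1095, 0.0262, array([199., 272.]))
(0.4195, 0.7643, 4.6, 0.051, 0.0226, array([ 18., 256.]))
(0.4264, 0.7, 4.2, 0.0527, 0.0282, array([ 41., 254.]))
(0.4319, 0.6369, 3.9, 0.051, 0.0254, array([ 63., 252.]))
(0.4964, 0.2516, 17.6, 0.1097, 0.0265, array([202., 231.]))
(0.503, 0.4342, -15.0, 0.1091, 0.026, array([137., 227.]))
(0.5402, 0.1169, 3.8, 0.1278, 0.0341, array([248., 213.]))
```

View pics/t1.png

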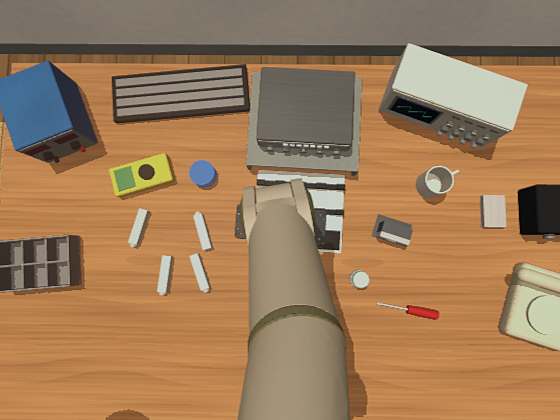

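View pics/w1.png

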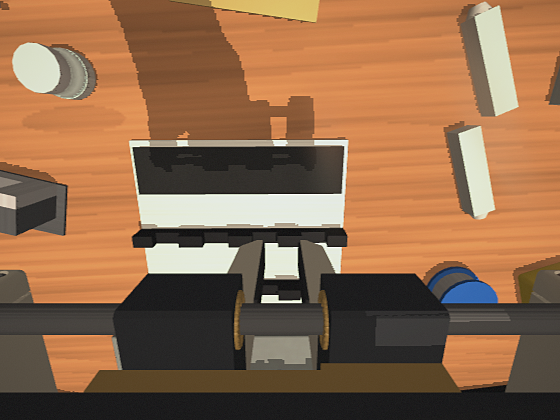

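Tray is drawn: strip now at wrist (238,170), both crossbars clear of the riser. I'll move over pillar B (0.496, 0.252) and measure the tray while the arm is off it.

```bash
python3 -m crank '[{"tx":-0.002,"ty":0.036,"tz":0,"roll":4,"jaw":0.06},{"tx":-0.002,"ty":0.036,"tz":0,"roll":4,"jaw":0.06},{"tx":-0.002,"ty":0.036,"tz":0,"roll":4,"jaw":0.06},{"tx":-0.002,"ty":0.036,"tz":0,"roll":4,"jaw":0.06},{"tx":-0.002,"ty":0.036,"tz":-0.02,"roll":4,"jaw":0.06}]'| grep -E "pos|wrist"
python3 -m crank '[{"tx":0,"ty":0.036,"tz":-0.03,"roll":0.6,"jaw":0.06},{"tx":0,"ty":0,"tz":-0.03,"roll":0,"jaw":0.06},{"tx":0,"ty":0,"tz":0,"roll":0,"jaw":0.06},{"tx":0,"ty":0,"tz":0,"roll":0,"jaw":0.06}]'| grep -E "pos|wrist"
cat >> h.py <<'E'
def tray(im,K,T):
    m=np.zeros(im.shape[:2],np.uint8); m[220:262,235:365]=((im.max(2)<70)[220:262,235:365])*255
    for c in cv2.findContours(m,cv2.RETR_EXTERNAL,cv2.CHAIN_APPROX_NONE)[0]:
        if cv2.contourArea(c)>500:
            P=np.array([ray(a,b,K,T,0.012)[:2] for a,b in c[:,0]],np.float32); print('pad',cv2.minAreaRect(P))
E
python3 - <<'E'
from h import *
im,d,K,T=snap('top','t2.png'); st(); tray(im,K,T)
for p in pillars(im,K,T): print(p) if p[1]>0.1 and p[0]<.55 else 0
cv2.imwrite('pics/z2.png',cv2.resize(im[140:270,230:370,::-1],None,fx=4,fy=4,interpolation=2))
E
```

```text
position: [0.4865, 0.2068, 0.1607]
wrist_force: [1.1, 0.2, 0.7]
position: [0.4841, 0.2357, 0.1007]
wrist_force: [-0.0, -0.1, 0.5]
6.8833 [0.4851 0.2355 0.102 ] [-0.299  0.954 -0.001] [0.3 0.2 0.8] 0.06026052594259897 0.0 [-0.49  0.55 -0.1   2.12  0.11  0.48  1.2 ]
(0.3779, 0.2545, 20.3, 0.1088, 0.027, array([199., 273.]))
(0.4194, 0.7643, 4.6, 0.0512, 0.0226, array([ 18., 256.]))
(0.4319, 0.6369, 3.9, 0.051, 0.0254, array([ 63., 252.]))
(0.431, 0.7, 6.9, 0.0651, 0.0306, array([ 42., 252.]))
```

View pics/z2.png

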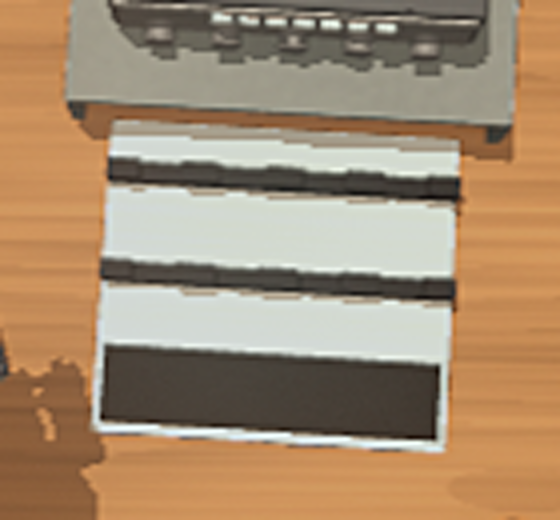

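The crop shows the strip with corners at about crop pixels (105,345)-(438,440), and crossbars at rows about 175 and 280. Next I'll measure the tray frame.

```bash
sed -i 's/(im.max(2)<70)\[220/(im.max(2)<95)[220/' h.py
python3 - <<'E'
from h import *
im=cv2.imread('pics/t2.png')[:,:,::-1]; m=r.camera_model('top'); K=np.array(m['K']);T=np.array(m['cam_to_world'])
tray(im,K,T)
for z,pts in((.012,[(105,345),(440,362),(438,440),(102,420)]),(.034,[(105,157),(460,178),(100,258),(455,280)]),(.022,[(108,183),(460,202),(102,282),(455,303)])):
    print(z,[ray(230+u/4-.4,140+v/4-.4,K,T,z)[:2].round(4).tolist() for u,v in pts])
E
```

```text
pad ((0.47846320271492004, -0.016501672565937042), (0.23649880290031433, 0.05278732255101204), 87.10099792480469)
0.012 [[0.511, 0.1004], [0.5013, -0.1366], [0.4464, -0.1349], [0.458, 0.1016]]
0.034 [[0.6419, 0.101], [0.6291, -0.1482], [0.5703, 0.1032], [0.5571, -0.1444]]
0.022 [[0.6255, 0.0995], [0.614, -0.1498], [0.5547, 0.1025], [0.5422, -0.146]]
```

```bash
python3 - <<'E'
from h import *
m=r.camera_model('top'); K=np.array(m['K']);T=np.array(m['cam_to_world'])
a,b=[ray(230+u/4-.4,140+v/4-.4,K,T,.06)[:2] for u,v in((68,102),(512,127))]
print(a,b,np.linalg.norm(a-b),(a+b)/2)
y=-np.radians(2.9);x=np.array([np.cos(y),np.sin(y)]);yy=np.array([-x[1],x[0]]);p=np.array([.4785,-.0165])
print('edge ahead of pad',((a+b)/2-p)@x,'lateral',((a+b)/2-p)@yy)
for i in range(4): print(i+1,(p+.115*x+(i-1.5)*.058*yy).round(4))
E
```

```text
[0.67507041 0.12493154] [ 0.66008821 -0.18026499] 0.3055640478966116 [ 0.66757931 -0.02766672]
edge ahead of pad 0.18940212209165178 lateral -0.001586345810281017
1 [ 0.589  -0.1092]
2 [ 0.5919 -0.0513]
3 [0.5948 0.0066]
4 [0.5978 0.0646]
```

Shelf edge is 189 mm ahead of the strip centre (190 expected), so the tray is fully out. Now I'll grasp pillar B.

```bash
python3 -m crank '[{"tx":0.0115,"ty":0.016,"tz":-0.02,"roll":0,"jaw":0.06},{"tx":0,"ty":0,"tz":-0.03,"roll":0,"jaw":0.06},{"tx":0,"ty":0,"tz":-0.03,"roll":0,"jaw":0.06},{"tx":0,"ty":0,"tz":-0.018,"roll":0,"jaw":0.06},{"tx":0,"ty":0,"tz":0,"roll":0,"jaw":0.06}]'| grep -E "pos|wrist"
python3 -m crank '[{"tx":0,"ty":0,"tz":0,"roll":0,"jaw":0.015},{"tx":0,"ty":0,"tz":0,"roll":0,"jaw":0.015},{"tx":0,"ty":0,"tz":0,"roll":0,"jaw":0.015},{"tx":0,"ty":0,"tz":0,"roll":0,"jaw":0.015},{"tx":0,"ty":0,"tz":0,"roll":0,"jaw":0.015}]' 35
```

```text
position: [0.4968, 0.251, 0.0028]
wrist_force: [0.5, -1.4, 0.2]
time_s: 7.72
position: [0.4977, 0.2532, 0.0052]
orientation: [-0.477, 3.103, 0.001]
wrist_force: [-0.2, -0.0, -0.2]
finger_gap: 0.0313
finger_force: 0.0
```

```bash
python3 -m crank '[{"tx":0,"ty":0,"tz":0,"roll":0,"jaw":0.015},{"tx":0,"ty":0,"tz":0,"roll":0,"jaw":0.015},{"tx":0,"ty":0,"tz":0,"roll":0,"jaw":0.015},{"tx":0,"ty":0,"tz":0,"roll":0,"jaw":0.015}]'
python3 -m crank '[{"tx":0,"ty":0,"tz":0.03,"roll":0,"jaw":0.015},{"tx":0,"ty":0,"tz":0.03,"roll":0,"jaw":0.015},{"tx":0,"ty":0,"tz":0.03,"roll":0,"jaw":0.015},{"tx":0,"ty":0,"tz":0,"roll":0,"jaw":0.015}]'
```

```text
time_s: 8.05
position: [0.4974, 0.2531, 0.0048]
orientation: [-0.477, 3.104, 0.0]
wrist_force: [-0.1, -0.6, 8.7]
finger_gap: 0.0234
finger_force: 35.0
time_s: 8.38
position: [0.499, 0.2541, 0.0986]
orientation: [-0.476, 3.099, 0.004]
wrist_force: [-0.0, 1.5, -1.6]
finger_gap: 0.0235
finger_force: 35.0
```

```bash
python3 -m crank '[{"tx":0.02,"ty":-0.038,"tz":0,"roll":-4,"jaw":0.015},{"tx":0.02,"ty":-0.038,"tz":0,"roll":-4,"jaw":0.015},{"tx":0.02,"ty":-0.038,"tz":0,"roll":-4,"jaw":0.015},{"tx":0.02,"ty":-0.038,"tz":0,"roll":-4,"jaw":0.015},{"tx":0.019,"ty":-0.038,"tz":0,"roll":-4.3,"jaw":0.015}]'| grep -E "pos|wrist"
python3 -m crank '[{"tx":0,"ty":0,"tz":-0.03,"roll":0,"jaw":0.015},{"tx":0,"ty":0,"tz":0,"roll":0,"jaw":0.015},{"tx":0,"ty":0,"tz":0,"roll":0,"jaw":0.015}]'
python3 - <<'E'
from h import *
st(); im,d,K,T=snap('wrist','w3.png')
E
```

```text
position: [0.5937, 0.0665, 0.0935]
wrist_force: [0.0, 1.0, -2.3]
time_s: 9.05
position: [0.5919, 0.0679, 0.0626]
orientation: [-0.078, -3.137, 0.001]
wrist_force: [-0.7, 0.3, -1.3]
finger_gap: 0.0233
finger_force: 35.0
9.05 [0.5919 0.0679 0.0626] [ 0.05   0.999 -0.001] [-0.7  0.3 -1.3] 0.023333814292073894 34.99949634075165 [-0.19  0.66 -0.04  2.02  0.05  0.48  1.27]
```

View pics/w3.png

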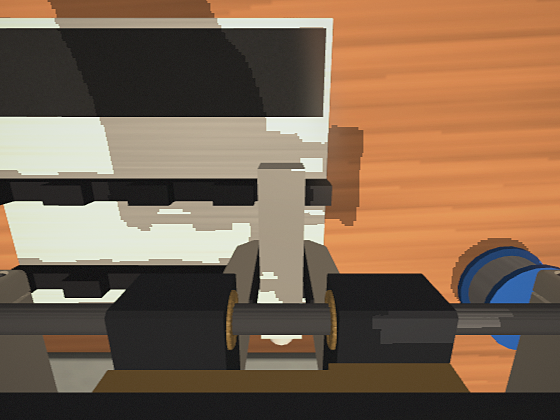

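The pillar hangs over slot 4: near end at (281,165), posts' inner faces at u≈257 and 305, strip's left edge at u≈325. I'll turn these into offsets.

```bash
python3 - <<'E'
from h import *
s=r.state(); m=r.camera_model('wrist'); K=np.array(m['K']); W=np.eye(4); W[:3,:3]=R.from_rotvec(s['orientation']).as_matrix(); W[:3,3]=s['position']; T=W@np.array(m['T_tool_cam'])
print('strip',ray(325,30,K,T,.012),ray(325,116,K,T,.012))
print('posts',ray(257,180,K,T,.034),ray(305,180,K,T,.034))
print('pillar end',ray(258,169,K,T,.082),ray(305,169,K,T,.082))
E
```

```text
strip [0.45914955 0.1036455  0.012     ] [0.51319436 0.10329404 0.012     ]
posts [0.55260786 0.05400597 0.034     ] [0.55415293 0.08641177 0.034     ]
pillar end [0.53800063 0.05934372 0.082     ] [0.53913471 0.08310768 0.082     ]
```

```bash
python3 -m crank '[{"tx":0.0045,"ty":-0.0034,"tz":0,"roll":0,"jaw":0.015},{"tx":0,"ty":0,"tz":-0.015,"roll":0,"jaw":0.015},{"tx":0,"ty":0,"tz":-0.012,"roll":0,"jaw":0.015},{"tx":0,"ty":0,"tz":0,"roll":0,"jaw":0.015}]'
python3 -m crank '[{"tx":0,"ty":0,"tz":-0.005,"roll":0,"jaw":0.015},{"tx":0,"ty":0,"tz":-0.003,"roll":0,"jaw":0.015},{"tx":0,"ty":0,"tz":0,"roll":0,"jaw":0.015}]'
```

```text
time_s: 9.43
position: [0.5969, 0.0657, 0.0357]
orientation: [-0.075, -3.139, 0.0]
wrist_force: [-1.0, -0.0, -2.8]
finger_gap: 0.0239
finger_force: 35.0
time_s: 9.68
position: [0.5976, 0.0651, 0.0287]
orientation: [-0.077, -3.14, 0.0]
wrist_force: [-0.7, 0.5, -2.0]
finger_gap: 0.0238
finger_force: 35.0
```

```bash
python3 -m crank '[{"tx":0,"ty":0,"tz":-0.002,"roll":0,"jaw":0.015},{"tx":0,"ty":0,"tz":0,"roll":0,"jaw":0.015}]'|grep -E "pos|wri"
python3 -m crank '[{"tx":0,"ty":0,"tz":0,"roll":0,"jaw":0.042},{"tx":0,"ty":0,"tz":0,"roll":0,"jaw":0.042},{"tx":0,"ty":0,"tz":0,"roll":0,"jaw":0.042},{"tx":0,"ty":0,"tz":0,"roll":0,"jaw":0.042},{"tx":0,"ty":0,"tz":0,"roll":0,"jaw":0.042}]'|grep -E "pos|wri|gap"
python3 -m crank '[{"tx":0,"ty":0,"tz":0.02,"roll":0,"jaw":0.042},{"tx":0,"ty":0,"tz":0.03,"roll":0,"jaw":0.042},{"tx":0,"ty":0,"tz":0.04,"roll":0,"jaw":0.042},{"tx":0,"ty":0,"tz":0.04,"roll":0,"jaw":0.042},{"tx":-0.02,"ty":0.04,"tz":0,"roll":0,"jaw":0.06}]'|grep -E "pos|wri|gap"
```

```text
position: [0.5979, 0.0649, 0.027]
wrist_force: [0.7, -0.0, -1.8]
position: [0.5979, 0.0648, 0.0271]
wrist_force: [-0.2, -0.6, -0.9]
finger_gap: 0.0417
position: [0.5858, 0.095, 0.164]
wrist_force: [1.4, 1.5, -0.7]
finger_gap: 0.0451
```

```bash
python3 -m crank '[{"tx":-0.033,"ty":0.025,"tz":0,"roll":4,"jaw":0.06},{"tx":-0.033,"ty":0.025,"tz":0,"roll":4,"jaw":0.06},{"tx":-0.033,"ty":0.025,"tz":0,"roll":4,"jaw":0.06},{"tx":-0.033,"ty":0.025,"tz":0,"roll":4,"jaw":0.06},{"tx":-0.033,"ty":0.025,"tz":0,"roll":4,"jaw":0.06}]'|grep -E "pos|wri"
python3 -m crank '[{"tx":-0.033,"ty":0.025,"tz":-0.03,"roll":3,"jaw":0.06},{"tx":0,"ty":0,"tz":-0.03,"roll":0,"jaw":0.06},{"tx":0,"ty":0,"tz":0,"roll":0,"jaw":0.06},{"tx":0,"ty":0,"tz":0,"roll":0,"jaw":0.06}]'|grep -E "pos|wri"
python3 - <<'E'
from h import *
im,d,K,T=snap('top','t4.png'); st()
for p in pillars(im,K,T): print(p) if p[1]>0. and p[0]<.65 else 0
snap('side','s4.png')
cv2.imwrite('pics/z4.png',cv2.resize(im[140:300,110:370,::-1],None,fx=3,fy=3,interpolation=2))
E
```

```text
position: [0.4126, 0.2279, 0.1573]
wrist_force: [0.4, 1.1, -0.4]
position: [0.3868, 0.247, 0.1021]
wrist_force: [0.1, -0.8, -0.3]
11.4833 [0.3878 0.247  0.1029] [-0.344  0.939 -0.001] [ 0.4 -0.   0.7] 0.060129193279126164 0.0 [-0.61  0.49 -0.12  2.29  0.15  0.37  1.07]
(0.0401, 0.092, -15.7, 0.1017, 0.0397, array([255., 402.]))
(0.4194, 0.7643, 4.6, 0.0512, 0.0226, array([ 18., 256.]))
(0.4261, 0.6999, 4.2, 0.0536, 0.0282, array([ 41., 254.]))
(0.4319, 0.6369, 3.9, 0.051, 0.0254, array([ 63., 252.]))
(0.5029, 0.4341, -14.8, 0.1091, 0.0271, array([137., 227.]))
```

View pics/z4.png

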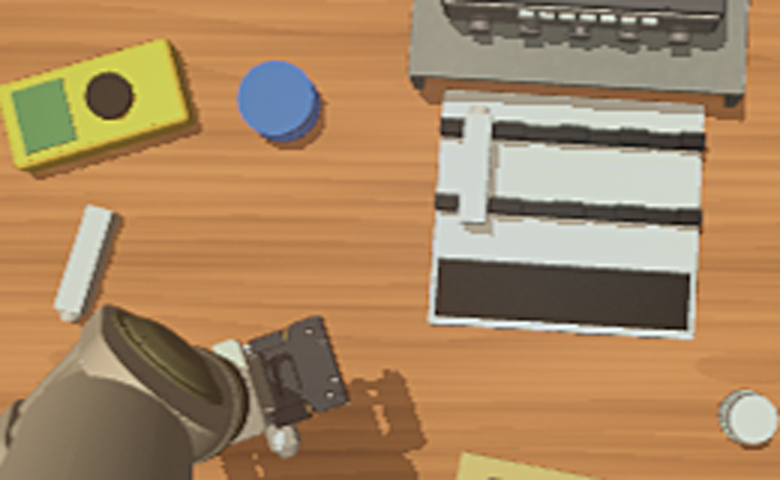

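Slot 4 holds a pillar with its chamfer towards the riser (crop (478,165)). Pillar A is unmoved. Now grasping D.

```bash
python3 -m crank '[{"tx":-0.0095,"ty":0.0075,"tz":-0.02,"roll":0,"jaw":0.06},{"tx":0,"ty":0,"tz":-0.03,"roll":0,"jaw":0.06},{"tx":0,"ty":0,"tz":-0.03,"roll":0,"jaw":0.06},{"tx":0,"ty":0,"tz":-0.018,"roll":0,"jaw":0.06},{"tx":0,"ty":0,"tz":0,"roll":0,"jaw":0.06}]'| grep -E "pos|wrist"
python3 -m crank '[{"tx":0,"ty":0,"tz":0,"roll":0,"jaw":0.015},{"tx":0,"ty":0,"tz":0,"roll":0,"jaw":0.015},{"tx":0,"ty":0,"tz":0,"roll":0,"jaw":0.015},{"tx":0,"ty":0,"tz":0,"roll":0,"jaw":0.015},{"tx":0,"ty":0,"tz":0,"roll":0,"jaw":0.015}]' 35 >/dev/null
python3 -m crank '[{"tx":0,"ty":0,"tz":0,"roll":0,"jaw":0.015},{"tx":0,"ty":0,"tz":0,"roll":0,"jaw":0.015},{"tx":0,"ty":0,"tz":0,"roll":0,"jaw":0.015},{"tx":0,"ty":0,"tz":0,"roll":0,"jaw":0.015}]'
python3 -m crank '[{"tx":0,"ty":0,"tz":0.03,"roll":0,"jaw":0.015},{"tx":0,"ty":0,"tz":0.03,"roll":0,"jaw":0.015},{"tx":0,"ty":0,"tz":0.03,"roll":0,"jaw":0.015},{"tx":0,"ty":0,"tz":0.02,"roll":0,"jaw":0.015},{"tx":0,"ty":0,"tz":0,"roll":0,"jaw":0.015}]'
```

```text
position: [0.3782, 0.2535, 0.0033]
wrist_force: [0.4, -0.3, -0.3]
time_s: 12.7
position: [0.3784, 0.2554, 0.0056]
orientation: [-0.55, 3.092, 0.0]
wrist_force: [0.7, -1.1, 10.0]
finger_gap: 0.0236
finger_force: 35.0
time_s: 13.12
position: [0.3792, 0.2559, 0.1183]
orientation: [-0.549, 3.089, 0.004]
wrist_force: [0.5, 0.5, -1.2]
finger_gap: 0.0238
finger_force: 35.0
```

```bash
python3 -m crank '[{"tx":0.008,"ty":-0.009,"tz":0,"roll":-7.1,"jaw":0.015},{"tx":0.008,"ty":-0.009,"tz":0,"roll":-7.1,"jaw":0.015},{"tx":0.008,"ty":-0.009,"tz":0,"roll":-7.1,"jaw":0.015},{"tx":0.008,"ty":-0.009,"tz":0,"roll":-7.1,"jaw":0.015},{"tx":0.008,"ty":-0.009,"tz":0,"roll":-7.1,"jaw":0.015}]'|grep -E "pos|ori|gap"
python3 -m crank '[{"tx":0.008,"ty":-0.009,"tz":0,"roll":-7.1,"jaw":0.015},{"tx":0.008,"ty":-0.009,"tz":0,"roll":-7.1,"jaw":0.015},{"tx":0.008,"ty":-0.009,"tz":0,"roll":-7.1,"jaw":0.015},{"tx":0.008,"ty":-0.009,"tz":0,"roll":-7.1,"jaw":0.015},{"tx":0.008,"ty":-0.009,"tz":0,"roll":-7.1,"jaw":0.015}]'|grep -E "gap"
python3 -m crank '[{"tx":0.008,"ty":-0.009,"tz":0,"roll":-7.1,"jaw":0.015},{"tx":0.008,"ty":-0.009,"tz":0,"roll":-7.1,"jaw":0.015},{"tx":0.008,"ty":-0.009,"tz":0,"roll":-7.1,"jaw":0.015},{"tx":0.008,"ty":-0.009,"tz":0,"roll":-7.1,"jaw":0.015},{"tx":0.008,"ty":-0.009,"tz":0,"roll":-7.1,"jaw":0.015}]'|grep -E "gap"
python3 -m crank '[{"tx":0.008,"ty":-0.009,"tz":0,"roll":-7.1,"jaw":0.015},{"tx":0.008,"ty":-0.009,"tz":0,"roll":-7.1,"jaw":0.015},{"tx":0.008,"ty":-0.009,"tz":0,"roll":-7.1,"jaw":0.015},{"tx":0.008,"ty":-0.009,"tz":0,"roll":-7.1,"jaw":0.015},{"tx":0.008,"ty":-0.009,"tz":0,"roll":-7.1,"jaw":0.015}]'|grep -E "gap"
python3 -m crank '[{"tx":0.008,"ty":-0.009,"tz":0,"roll":-7.1,"jaw":0.015},{"tx":0.008,"ty":-0.009,"tz":0,"roll":-7.1,"jaw":0.015},{"tx":0.008,"ty":-0.009,"tz":0,"roll":-7.1,"jaw":0.015},{"tx":0.008,"ty":-0.009,"tz":0,"roll":-7.1,"jaw":0.015},{"tx":0.008,"ty":-0.009,"tz":0,"roll":-7.1,"jaw":0.015}]'|grep -E "gap"
python3 -m crank '[{"tx":0.008,"ty":-0.009,"tz":0,"roll":-7.1,"jaw":0.015},{"tx":0.006,"ty":-0.009,"tz":0,"roll":-7.1,"jaw":0.015},{"tx":0,"ty":-0.007,"tz":0,"roll":-7.1,"jaw":0.015},{"tx":0,"ty":0,"tz":0,"roll":-4.3,"jaw":0.015},{"tx":0,"ty":0,"tz":0,"roll":0,"jaw":0.015}]'
python3 -c "from h import *;st()"
```

```text
position: [0.4181, 0.2094, 0.1141]
orientation: [-0.428, -3.111, 0.001]
finger_gap: 0.0239
finger_gap: 0.0237
finger_gap: 0.0237
finger_gap: 0.024
finger_gap: 0.0236
time_s: 15.62
position: [0.5914, 0.0046, 0.1137]
orientation: [3.138, -0.086, -0.002]
wrist_force: [0.0, -0.1, -1.4]
finger_gap: 0.0235
finger_force: 35.0
15.6167 [0.5914 0.0046 0.1137] [-0.055 -0.998  0.002] [ 0.  -0.1 -1.4] 0.023531882433078796 35.00071585178375 [-0.59  0.71  0.77  2.03 -0.76  0.71 -0.96]
```

```bash
python3 -m crank '[{"tx":0.0034,"ty":0.002,"tz":-0.025,"roll":0,"jaw":0.015},{"tx":0,"ty":0,"tz":-0.025,"roll":0,"jaw":0.015},{"tx":0,"ty":0,"tz":0,"roll":0,"jaw":0.015},{"tx":0,"ty":0,"tz":0,"roll":0,"jaw":0.015}]'|grep -E "pos|ori|gap|for"
python3 - <<'E'
from h import *
st(); im,d,K,T=snap('wrist','w5.png'); im,d,K,T=snap('top','t5.png')
E
```

```text
position: [0.5943, 0.0071, 0.0639]
orientation: [3.14, -0.077, -0.004]
wrist_force: [-0.1, 0.8, -0.7]
finger_gap: 0.0235
finger_force: 35.0
15.95 [0.5943 0.0071 0.0639] [-0.049 -0.999  0.001] [-0.1  0.8 -0.7] 0.02354825720242916 34.99934256076813 [-0.54  0.77  0.69  2.05 -0.84  0.63 -0.89]
```

View pics/w5.png

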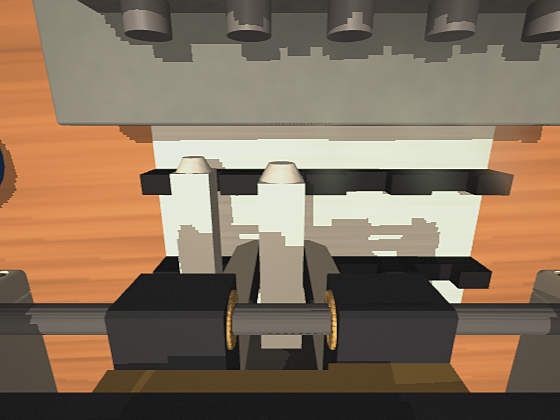

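Seated and held pillars both show their tapered ends towards the riser, at (192,162) and (281,170). Quick numeric check of the offset, then lower.

```bash
python3 - <<'E'
from h import *
s=r.state(); m=r.camera_model('wrist'); K=np.array(m['K']); W=np.eye(4); W[:3,:3]=R.from_rotvec(s['orientation']).as_matrix(); W[:3,3]=s['position']; T=W@np.array(m['T_tool_cam'])
print('seated shoulder',(ray(171,172,K,T,.046)+ray(211,172,K,T,.046))/2,'expect',.5978+.046,.0646-.0023)
print('held',(ray(258,182,K,T,.083)+ray(305,182,K,T,.083))/2,'expect',.5948+.046,.0066-.0023)
print('postgap slot2',ray(335,172,K,T,.034),ray(386,172,K,T,.034))
E
python3 -m crank '[{"tx":0,"ty":0,"tz":-0.015,"roll":0,"jaw":0.015},{"tx":0,"ty":0,"tz":-0.012,"roll":0,"jaw":0.015},{"tx":0,"ty":0,"tz":-0.005,"roll":0,"jaw":0.015},{"tx":0,"ty":0,"tz":0,"roll":0,"jaw":0.015},{"tx":0,"ty":0,"tz":0,"roll":0,"jaw":0.015}]'
```

```text
seated shoulder [0.64601671 0.06083375 0.046     ] expect 0.6438 0.06230000000000001
held [0.64397856 0.00339896 0.083     ] expect 0.6408 0.0043
postgap slot2 [ 0.63933116 -0.03283654  0.034     ] [ 0.63758987 -0.06737625  0.034     ]
time_s: 16.47
position: [0.5955, 0.007, 0.0331]
orientation: [-3.14, 0.08, -0.001]
wrist_force: [0.1, -0.2, -1.0]
finger_gap: 0.0235
finger_force: 35.0
```

```bash
python3 -m crank '[{"tx":-0.001,"ty":0,"tz":-0.004,"roll":0,"jaw":0.015},{"tx":0,"ty":0,"tz":-0.002,"roll":0,"jaw":0.015},{"tx":0,"ty":0,"tz":0,"roll":0,"jaw":0.015}]'|grep -E "pos|wri"
python3 -m crank '[{"tx":0,"ty":0,"tz":0,"roll":0,"jaw":0.042},{"tx":0,"ty":0,"tz":0,"roll":0,"jaw":0.042},{"tx":0,"ty":0,"tz":0,"roll":0,"jaw":0.042},{"tx":0,"ty":0,"tz":0,"roll":0,"jaw":0.042},{"tx":0,"ty":0,"tz":0,"roll":0,"jaw":0.042}]'|grep -E "pos|wri|gap"
python3 -m crank '[{"tx":0,"ty":0,"tz":0.02,"roll":0,"jaw":0.042},{"tx":0,"ty":0,"tz":0.03,"roll":0,"jaw":0.042},{"tx":0,"ty":0,"tz":0.04,"roll":0,"jaw":0.042},{"tx":0,"ty":0,"tz":0.04,"roll":0,"jaw":0.042},{"tx":-0.02,"ty":0.02,"tz":0,"roll":7.1,"jaw":0.06}]'|grep -E "pos|wri|gap"
```

```text
position: [0.5951, 0.0071, 0.0276]
wrist_force: [0.4, 0.8, 4.9]
position: [0.5944, 0.0072, 0.0269]
wrist_force: [0.3, 0.0, 0.7]
finger_gap: 0.0417
position: [0.5802, 0.0226, 0.1633]
wrist_force: [1.6, 0.3, 0.0]
finger_gap: 0.0453
```

```bash
python3 -m crank '[{"tx":-0.008,"ty":0.0136,"tz":0,"roll":7.1,"jaw":0.06},{"tx":-0.008,"ty":0.0136,"tz":0,"roll":7.1,"jaw":0.06},{"tx":-0.008,"ty":0.0136,"tz":0,"roll":7.1,"jaw":0.06},{"tx":-0.008,"ty":0.0136,"tz":0,"roll":7.1,"jaw":0.06},{"tx":-0.008,"ty":0.0136,"tz":0,"roll":7.1,"jaw":0.06}]'|grep -E "pos"
python3 -m crank '[{"tx":-0.008,"ty":0.0136,"tz":0,"roll":7.1,"jaw":0.06},{"tx":-0.008,"ty":0.0136,"tz":0,"roll":7.1,"jaw":0.06},{"tx":-0.008,"ty":0.0136,"tz":0,"roll":7.1,"jaw":0.06},{"tx":-0.008,"ty":0.0136,"tz":0,"roll":7.1,"jaw":0.06},{"tx":-0.008,"ty":0.0136,"tz":0,"roll":7.1,"jaw":0.06}]'|grep -E "pos"
python3 -m crank '[{"tx":-0.008,"ty":0.0136,"tz":0,"roll":7.1,"jaw":0.06},{"tx":-0.008,"ty":0.0136,"tz":0,"roll":7.1,"jaw":0.06},{"tx":-0.008,"ty":0.0136,"tz":0,"roll":7.1,"jaw":0.06},{"tx":-0.008,"ty":0.0136,"tz":0,"roll":7.1,"jaw":0.06},{"tx":-0.008,"ty":0.0136,"tz":0,"roll":7.1,"jaw":0.06}]'|grep -E "pos"
python3 - <<'E'
from h import *
im,d,K,T=snap('top','t6.png'); st()
for p in pillars(im,K,T): print(p) if p[1]>-.2 and p[0]<.7 else 0
E
python3 -m crank '[{"tx":-0.008,"ty":0.0136,"tz":0,"roll":7.1,"jaw":0.06},{"tx":-0.008,"ty":0.0136,"tz":0,"roll":7.1,"jaw":0.06},{"tx":-0.008,"ty":0.0136,"tz":0,"roll":7.1,"jaw":0.06},{"tx":-0.008,"ty":0.0136,"tz":0,"roll":7.1,"jaw":0.06},{"tx":-0.008,"ty":0.0136,"tz":0,"roll":7.1,"jaw":0.06}]'|grep -E "pos"
python3 -m crank '[{"tx":-0.008,"ty":0.0136,"tz":0,"roll":7.1,"jaw":0.06},{"tx":-0.008,"ty":0.0136,"tz":0,"roll":7.1,"jaw":0.06},{"tx":-0.008,"ty":0.0136,"tz":0,"roll":7.1,"jaw":0.06},{"tx":-0.008,"ty":0.0136,"tz":0,"roll":7.1,"jaw":0.06},{"tx":0,"ty":0,"tz":0,"roll":0,"jaw":0.06}]'|grep -E "pos"
python3 - <<'E'
from h import *
st(); im,d,K,T=snap('top','t7.png')
for p in pillars(im,K,T): print(p) if p[1]>.1 and p[0]<.6 else 0
E
```

```text
position: [0.5339, 0.0958, 0.157]
position: [0.4939, 0.1637, 0.157]
position: [0.454, 0.2316, 0.157]
18.85 [0.4524 0.2343 0.1568] [ 0.929  0.37  -0.001] [-2.3  2.2 -0.9] 0.05981305695869823 0.0 [-0.8   0.45  0.29  2.16 -0.24  0.56  0.05]
(0.0218, 0.101, 1.2, 0.0564, 0.0267, array([251., 410.]))
(0.0709, -0.0629, 48.3, 0.1731, 0.0513, array([312., 391.]))
(0.4194, 0.7643, 4.6, 0.0512, 0.0226, array([ 18., 256.]))
(0.4261, 0.6999, 4.2, 0.0536, 0.0282, array([ 41., 254.]))
(0.4319, 0.6369, 3.9, 0.051, 0.0254, array([ 63., 252.]))
(0.4396, 0.5234, 3.3, 0.0692, 0.0281, array([104., 249.]))
(0.4803, 0.3833, 14.7, 0.0747, 0.035, array([156., 234.]))
(0.5207, 0.4353, -73.3, 0.1085, 0.0251, array([138., 221.]))
position: [0.4142, 0.2993, 0.1569]
position: [0.3812, 0.3558, 0.1569]
19.6833 [0.3812 0.3558 0.1569] [0.087 0.996 0.001] [ 0.3 -0.5  0.2] 0.06008152438701754 0.0 [-0.84  0.44 -0.02  2.12  0.02  0.57  0.61]
(0.2898, 0.7482, 4.5, 0.076, 0.0222, array([ 21., 303.]))
(0.4194, 0.7643, 4.6, 0.0512, 0.0226, array([ 18., 256.]))
(0.4264, 0.6999, 4.4, 0.0528, 0.0282, array([ 41., 253.]))
(0.503, 0.4342, -15.0, 0.1091, 0.026, array([137., 227.]))
```

```bash
python3 - <<'E'
import cv2,numpy as np
a,b=[cv2.imread(f'pics/{n}.png')[190:310,100:260] for n in('t6','t7')]
cv2.imwrite('pics/z7.png',cv2.resize(np.hstack([a,b]),None,fx=2.4,fy=2.4,interpolation=2))
E
```

```text
(no output)
```

View pics/z7.png

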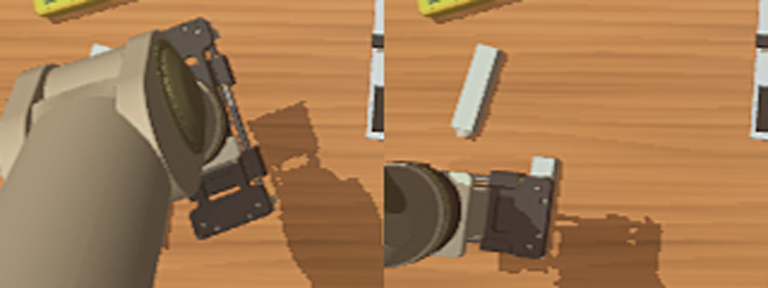

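The right half shows A in place, and C's far end peeking out under the gripper where expected. The t6 reading was the arm occluding A. Grasping C.

```bash
python3 -m crank '[{"tx":-0.0085,"ty":-0.002,"tz":-0.03,"roll":-0.4,"jaw":0.06},{"tx":0,"ty":0,"tz":-0.04,"roll":0,"jaw":0.06},{"tx":0,"ty":0,"tz":-0.04,"roll":0,"jaw":0.06},{"tx":0,"ty":0,"tz":-0.03,"roll":0,"jaw":0.06},{"tx":0,"ty":0,"tz":-0.014,"roll":0,"jaw":0.06}]'| grep -E "pos|wrist"
python3 -m crank '[{"tx":0,"ty":0,"tz":0,"roll":0,"jaw":0.015},{"tx":0,"ty":0,"tz":0,"roll":0,"jaw":0.015},{"tx":0,"ty":0,"tz":0,"roll":0,"jaw":0.015},{"tx":0,"ty":0,"tz":0,"roll":0,"jaw":0.015},{"tx":0,"ty":0,"tz":0,"roll":0,"jaw":0.015}]' 35 >/dev/null
python3 -m crank '[{"tx":0,"ty":0,"tz":0,"roll":0,"jaw":0.015},{"tx":0,"ty":0,"tz":0,"roll":0,"jaw":0.015},{"tx":0,"ty":0,"tz":0,"roll":0,"jaw":0.015},{"tx":0,"ty":0,"tz":0,"roll":0,"jaw":0.015},{"tx":0,"ty":0,"tz":0,"roll":0,"jaw":0.015}]'
python3 -m crank '[{"tx":0,"ty":0,"tz":0.03,"roll":0,"jaw":0.015},{"tx":0,"ty":0,"tz":0.03,"roll":0,"jaw":0.015},{"tx":0,"ty":0,"tz":0.03,"roll":0,"jaw":0.015},{"tx":0,"ty":0,"tz":0.02,"roll":0,"jaw":0.015},{"tx":0,"ty":0,"tz":0,"roll":0,"jaw":0.015}]'
```

```text
position: [0.374, 0.349, -0.0002]
wrist_force: [-10.9, -13.8, 280.2]
time_s: 20.98
position: [0.3743, 0.3515, 0.0031]
orientation: [-0.16, -3.137, -0.0]
wrist_force: [1.8, -1.4, 4.1]
finger_gap: 0.0237
finger_force: 35.0
time_s: 21.4
position: [0.3748, 0.3526, 0.1163]
orientation: [0.16, 3.135, 0.006]
wrist_force: [0.5, 0.5, -2.1]
finger_gap: 0.0238
finger_force: 35.0
```

That descent bottomed out hard: a 280 N reading on the bench, over the 120 N limit. I can't undo it, so from here I'll descend slowly and carry on. Now carrying C to slot 2.

```bash
python3 -m crank '[{"tx":0.0086,"ty":-0.0162,"tz":0,"roll":-7.1,"jaw":0.015},{"tx":0.0086,"ty":-0.0162,"tz":0,"roll":-7.1,"jaw":0.015},{"tx":0.0086,"ty":-0.0162,"tz":0,"roll":-7.1,"jaw":0.015},{"tx":0.0086,"ty":-0.0162,"tz":0,"roll":-7.1,"jaw":0.015},{"tx":0.0086,"ty":-0.0162,"tz":0,"roll":-7.1,"jaw":0.015}]'|grep -E "pos|gap"
python3 -m crank '[{"tx":0.0086,"ty":-0.0162,"tz":0,"roll":-7.1,"jaw":0.015},{"tx":0.0086,"ty":-0.0162,"tz":0,"roll":-7.1,"jaw":0.015},{"tx":0.0086,"ty":-0.0162,"tz":0,"roll":-7.1,"jaw":0.015},{"tx":0.0086,"ty":-0.0162,"tz":0,"roll":-7.1,"jaw":0.015},{"tx":0.0086,"ty":-0.0162,"tz":0,"roll":-7.1,"jaw":0.015}]'|grep -E "gap"
python3 -m crank '[{"tx":0.0086,"ty":-0.0162,"tz":0,"roll":-7.1,"jaw":0.015},{"tx":0.0086,"ty":-0.0162,"tz":0,"roll":-7.1,"jaw":0.015},{"tx":0.0086,"ty":-0.0162,"tz":0,"roll":-7.1,"jaw":0.015},{"tx":0.0086,"ty":-0.0162,"tz":0,"roll":-7.1,"jaw":0.015},{"tx":0.0086,"ty":-0.0162,"tz":0,"roll":-7.1,"jaw":0.015}]'|grep -E "gap"
python3 -m crank '[{"tx":0.0086,"ty":-0.0162,"tz":0,"roll":-7.1,"jaw":0.015},{"tx":0.0086,"ty":-0.0162,"tz":0,"roll":-7.1,"jaw":0.015},{"tx":0.0086,"ty":-0.0162,"tz":0,"roll":-7.1,"jaw":0.015},{"tx":0.0086,"ty":-0.0162,"tz":0,"roll":-7.1,"jaw":0.015},{"tx":0.0086,"ty":-0.0162,"tz":0,"roll":-7.1,"jaw":0.015}]'|grep -E "gap"
python3 -m crank '[{"tx":0.0086,"ty":-0.0162,"tz":0,"roll":-7.1,"jaw":0.015},{"tx":0.0086,"ty":-0.0162,"tz":0,"roll":-7.1,"jaw":0.015},{"tx":0.0086,"ty":-0.0162,"tz":0,"roll":-7.1,"jaw":0.015},{"tx":0.0086,"ty":-0.0162,"tz":0,"roll":-7.1,"jaw":0.015},{"tx":0.0086,"ty":-0.0162,"tz":0,"roll":-6.7,"jaw":0.015}]'|grep -E "gap"
python3 -m crank '[{"tx":0,"ty":0,"tz":0,"roll":0,"jaw":0.015},{"tx":0,"ty":0,"tz":0,"roll":0,"jaw":0.015}]'
python3 -c "from h import *;st()"
```

```text
position: [0.4166, 0.2695, 0.1119]
finger_gap: 0.0237
finger_gap: 0.0237
finger_gap: 0.0237
finger_gap: 0.0239
finger_gap: 0.0235
time_s: 23.65
position: [0.5883, -0.0542, 0.1115]
orientation: [3.139, -0.08, -0.002]
wrist_force: [-0.7, -0.1, -2.5]
finger_gap: 0.0237
finger_force: 35.0
23.65 [ 0.5883 -0.0542  0.1115] [-0.051 -0.999  0.002] [-0.7 -0.1 -2.5] 0.0237148920584975 35.0000274181366 [-0.5   0.72  0.79  2.03 -0.78  0.72 -0.83]
```

```bash
python3 -m crank '[{"tx":0.0017,"ty":0.0027,"tz":-0.025,"roll":0,"jaw":0.015},{"tx":0,"ty":0,"tz":-0.025,"roll":0,"jaw":0.015},{"tx":0,"ty":0,"tz":0,"roll":0,"jaw":0.015},{"tx":0,"ty":0,"tz":0,"roll":0,"jaw":0.015}]'|grep -E "pos|ori|gap|for"
cat >> h.py <<'E'
def tops(C,zlo,zhi,y0,y1,x0=.61,x1=.7):
    P=C.reshape(-1,3); P=P[(P[:,2]>zlo)&(P[:,2]<zhi)&(P[:,1]>y0)&(P[:,1]<y1)&(P[:,0]>x0)&(P[:,0]<x1)]
    if len(P)<20: print('few',len(P)); return
    q=np.percentile(P,[1,50,99],axis=0); print(len(P),q.round(4).tolist(),'fit slope',np.polyfit(P[:,0],P[:,1],1).round(3)[0])
E
python3 - <<'E'
from h import *
st(); im,d,K,T=snap('wrist','w8.png'); C=cloud(d,K,T)
print('held');tops(C,.07,.1,-.09,-.02)
print('slot3');tops(C,.042,.052,-.02,.03)
print('slot4');tops(C,.042,.052,.04,.09)
E
```

```text
position: [0.5892, -0.05, 0.0619]
orientation: [-3.14, 0.077, 0.005]
wrist_force: [-0.1, -0.2, -1.3]
finger_gap: 0.0239
finger_force: 35.0
23.9833 [ 0.5892 -0.05    0.0619] [-0.049 -0.999 -0.   ] [-0.1 -0.2 -1.3] 0.023852712493921034 34.99946415424347 [-0.45  0.78  0.7   2.06 -0.87  0.64 -0.77]
held
3414 [[0.6103, -0.064, 0.0733], [0.63, -0.0523, 0.0839], [0.6486, -0.0403, 0.0854]] fit slope -0.042
slot3
2155 [[0.6104, -0.0056, 0.0422], [0.628, 0.006, 0.0473], [0.6472, 0.0188, 0.0488]] fit slope -0.042
slot4
2593 [[0.6104, 0.0502, 0.0423], [0.6307, 0.0615, 0.0472], [0.6523, 0.0749, 0.0488]] fit slope -0.041
```

```bash
python3 -m crank '[{"tx":-0.001,"ty":-0.0005,"tz":-0.012,"roll":0,"jaw":0.015},{"tx":0,"ty":0,"tz":-0.012,"roll":0,"jaw":0.015},{"tx":0,"ty":0,"tz":-0.006,"roll":0,"jaw":0.015},{"tx":0,"ty":0,"tz":-0.003,"roll":0,"jaw":0.015},{"tx":0,"ty":0,"tz":0,"roll":0,"jaw":0.015}]' | grep -E "pos|wri|gap"
python3 -m crank '[{"tx":0,"ty":0,"tz":-0.002,"roll":0,"jaw":0.015},{"tx":0,"ty":0,"tz":-0.001,"roll":0,"jaw":0.015},{"tx":0,"ty":0,"tz":0,"roll":0,"jaw":0.015}]'|grep -E "pos|wri"
```

```text
position: [0.5892, -0.0513, 0.0292]
wrist_force: [-0.4, 0.4, -1.3]
finger_gap: 0.0237
position: [0.5897, -0.0513, 0.0269]
wrist_force: [-0.1, -0.4, -2.3]
```

```bash
python3 -m crank '[{"tx":0,"ty":0,"tz":-0.0015,"roll":0,"jaw":0.015},{"tx":0,"ty":0,"tz":0,"roll":0,"jaw":0.015}]'|grep -E "pos|wri"
python3 -m crank '[{"tx":0,"ty":0,"tz":0,"roll":0,"jaw":0.042},{"tx":0,"ty":0,"tz":0,"roll":0,"jaw":0.042},{"tx":0,"ty":0,"tz":0,"roll":0,"jaw":0.042},{"tx":0,"ty":0,"tz":0,"roll":0,"jaw":0.042},{"tx":0,"ty":0,"tz":0,"roll":0,"jaw":0.042}]'|grep -E "pos|wri|gap"
python3 -m crank '[{"tx":0,"ty":0,"tz":0.02,"roll":0,"jaw":0.042},{"tx":0,"ty":0,"tz":0.03,"roll":0,"jaw":0.042},{"tx":0,"ty":0,"tz":0.04,"roll":0,"jaw":0.042},{"tx":0,"ty":0,"tz":0.04,"roll":0,"jaw":0.042},{"tx":0,"ty":0.02,"tz":0,"roll":7.1,"jaw":0.06}]'|grep -E "pos|wri|gap"
```

```text
position: [0.5897, -0.0512, 0.0254]
wrist_force: [-0.3, -0.4, -1.9]
position: [0.5897, -0.0513, 0.0255]
wrist_force: [0.4, -0.8, -0.1]
finger_gap: 0.0419
position: [0.5923, -0.0365, 0.1621]
wrist_force: [0.9, -0.4, -0.6]
finger_gap: 0.0453
```

```bash
python3 -m crank '[{"tx":-0.0038,"ty":0.0202,"tz":0,"roll":7.1,"jaw":0.06},{"tx":-0.0038,"ty":0.0202,"tz":0,"roll":7.1,"jaw":0.06},{"tx":-0.0038,"ty":0.0202,"tz":0,"roll":7.1,"jaw":0.06},{"tx":-0.0038,"ty":0.0202,"tz":0,"roll":7.1,"jaw":0.06},{"tx":-0.0038,"ty":0.0202,"tz":0,"roll":7.1,"jaw":0.06}]'|grep -E "pos"
python3 -m crank '[{"tx":-0.0038,"ty":0.0202,"tz":0,"roll":7.1,"jaw":0.06},{"tx":-0.0038,"ty":0.0202,"tz":0,"roll":7.1,"jaw":0.06},{"tx":-0.0038,"ty":0.0202,"tz":0,"roll":7.1,"jaw":0.06},{"tx":-0.0038,"ty":0.0202,"tz":0,"roll":7.1,"jaw":0.06},{"tx":-0.0038,"ty":0.0202,"tz":0,"roll":7.1,"jaw":0.06}]'|grep -E "pos"
python3 -m crank '[{"tx":-0.0038,"ty":0.0202,"tz":0,"roll":7.1,"jaw":0.06},{"tx":-0.0038,"ty":0.0202,"tz":0,"roll":7.1,"jaw":0.06},{"tx":-0.0038,"ty":0.0202,"tz":0,"roll":7.1,"jaw":0.06},{"tx":-0.0038,"ty":0.0202,"tz":0,"roll":7.1,"jaw":0.06},{"tx":-0.0038,"ty":0.0202,"tz":0,"roll":7.1,"jaw":0.06}]'|grep -E "pos"
python3 -m crank '[{"tx":-0.0038,"ty":0.0202,"tz":0,"roll":7.1,"jaw":0.06},{"tx":-0.0038,"ty":0.0202,"tz":0,"roll":7.1,"jaw":0.06},{"tx":-0.0038,"ty":0.0202,"tz":0,"roll":7.1,"jaw":0.06},{"tx":-0.0038,"ty":0.0202,"tz":0,"roll":7.1,"jaw":0.06},{"tx":-0.0038,"ty":0.0202,"tz":0,"roll":7.1,"jaw":0.06}]'|grep -E "pos"
python3 -m crank '[{"tx":-0.0038,"ty":0.0202,"tz":0,"roll":7.1,"jaw":0.06},{"tx":-0.0038,"ty":0.0202,"tz":0,"roll":7.1,"jaw":0.06},{"tx":-0.0038,"ty":0.0202,"tz":0,"roll":4.6,"jaw":0.06},{"tx":0,"ty":0,"tz":0,"roll":0,"jaw":0.06},{"tx":0,"ty":0,"tz":0,"roll":0,"jaw":0.06}]'|grep -E "pos"
python3 - <<'E'
from h import *
st(); im,d,K,T=snap('top','t9.png')
w,d,K,T=snap('wrist')
cv2.imwrite('pics/z9.png',cv2.resize(np.hstack([im[140:300,100:370,::-1],cv2.resize(w,(270,203))[:160,:,::-1]]),None,fx=1.45,fy=1.45))
C=cloud(d,K,T);P=C.reshape(-1,3);P=P[(P[:,2]>.018)&(P[:,2]<.03)&(abs(P[:,0]-.5)<.1)&(abs(P[:,1]-.434)<.08)]
print(len(P),cv2.minAreaRect(P[:,:2].astype(np.float32)) if len(P) else '')
E
```

```text
position: [0.5703, 0.0707, 0.1556]
position: [0.5513, 0.1717, 0.1556]
position: [0.5323, 0.2726, 0.1555]
position: [0.5134, 0.3735, 0.1555]
position: [0.5017, 0.434, 0.1551]
27.7833 [0.5017 0.434  0.1551] [ 0.259  0.966 -0.   ] [ 0.7 -0.   0.3] 0.06005998450653229 0.0 [-0.84  0.59  0.06  1.81 -0.05  0.74  0.56]
2301 ((0.5253798365592957, 0.43276360630989075), (0.15165480971336365, 0.054178494960069656), 3.1247243881225586)
```

View pics/z9.png

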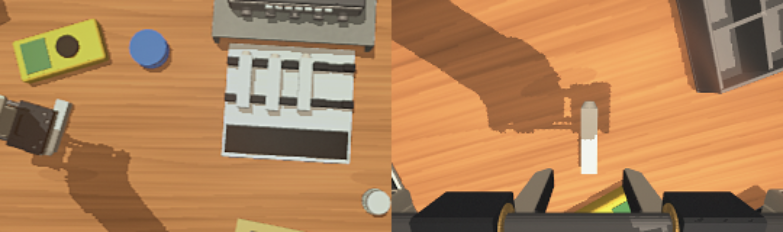

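Three pillars are seated with tapers towards the riser. Pillar A shows in the wrist view (crop (589,100)-(589,173)); I'll compute its actual position.

```bash
python3 - <<'E'
from h import *
w,d,K,T=snap('wrist'); 
for u,v in((589,102),(589,173)):
    print(ray((u/1.45-270)*560/270,v/1.45*560/270,K,T,.024).round(4))
for p in pillars(w,K,T): print(p) if abs(p[0]-.5)<.15 and abs(p[1]-.434)<.12 else 0
im,d,K,T=snap('top')
print([p for p in pillars(im,K,T) if abs(p[0]-.5)<.15 and abs(p[1]-.434)<.15])
E
```

```text
[0.4512 0.4467 0.024 ]
[0.5566 0.4183 0.024 ]
(0.5601, 0.3199, -39.9, 0.0948, 0.0341, array([202., 273.]))
(0.6077, 0.498, 9.7, 0.0956, 0.0331, array([360., 273.]))
(0.5027, 0.4329, -15.1, 0.1105, 0.0249, array([283., 197.]))
[(0.5036, 0.4267, -6.4, 0.1039, 0.0239, array([139., 226.]))]
```

```bash
python3 -m crank '[{"tx":0.001,"ty":-0.001,"tz":-0.03,"roll":0,"jaw":0.06},{"tx":0,"ty":0,"tz":-0.03,"roll":0,"jaw":0.06},{"tx":0,"ty":0,"tz":-0.03,"roll":0,"jaw":0.06},{"tx":0,"ty":0,"tz":-0.02,"roll":0,"jaw":0.06},{"tx":0,"ty":0,"tz":-0.01,"roll":0,"jaw":0.06}]'| grep -E "pos|wrist"
python3 -m crank '[{"tx":0,"ty":0,"tz":-0.01,"roll":0,"jaw":0.06},{"tx":0,"ty":0,"tz":-0.01,"roll":0,"jaw":0.06},{"tx":0,"ty":0,"tz":-0.006,"roll":0,"jaw":0.06},{"tx":0,"ty":0,"tz":-0.003,"roll":0,"jaw":0.06},{"tx":0,"ty":0,"tz":0,"roll":0,"jaw":0.06}]'| grep -E "pos|wrist"
python3 -m crank '[{"tx":0,"ty":0,"tz":0,"roll":0,"jaw":0.015},{"tx":0,"ty":0,"tz":0,"roll":0,"jaw":0.015},{"tx":0,"ty":0,"tz":0,"roll":0,"jaw":0.015},{"tx":0,"ty":0,"tz":0,"roll":0,"jaw":0.015},{"tx":0,"ty":0,"tz":0,"roll":0,"jaw":0.015}]' 35 >/dev/null
python3 -m crank '[{"tx":0,"ty":0,"tz":0,"roll":0,"jaw":0.015},{"tx":0,"ty":0,"tz":0,"roll":0,"jaw":0.015},{"tx":0,"ty":0,"tz":0,"roll":0,"jaw":0.015},{"tx":0,"ty":0,"tz":0,"roll":0,"jaw":0.015},{"tx":0,"ty":0,"tz":0,"roll":0,"jaw":0.015}]'
python3 -m crank '[{"tx":0,"ty":0,"tz":0.03,"roll":0,"jaw":0.015},{"tx":0,"ty":0,"tz":0.03,"roll":0,"jaw":0.015},{"tx":0,"ty":0,"tz":0.03,"roll":0,"jaw":0.015},{"tx":0,"ty":0,"tz":0.02,"roll":0,"jaw":0.015},{"tx":0,"ty":0,"tz":0,"roll":0,"jaw":0.015}]'
```

```text
position: [0.5026, 0.4304, 0.0327]
wrist_force: [-0.5, -0.4, 0.2]
position: [0.5033, 0.4324, 0.0063]
wrist_force: [0.2, -0.0, -0.6]
time_s: 29.65
position: [0.5034, 0.4326, 0.0066]
orientation: [-0.411, -3.114, -0.001]
wrist_force: [-0.0, 0.6, 3.8]
finger_gap: 0.0237
finger_force: 35.0
time_s: 30.07
position: [0.5048, 0.4335, 0.1205]
orientation: [0.411, 3.112, 0.007]
wrist_force: [-0.2, 0.4, -0.3]
finger_gap: 0.0237
finger_force: 35.0
```

```bash
python3 -m crank '[{"tx":0.0036,"ty":-0.0226,"tz":0,"roll":-7.1,"jaw":0.015},{"tx":0.0036,"ty":-0.0226,"tz":0,"roll":-7.1,"jaw":0.015},{"tx":0.0036,"ty":-0.0226,"tz":0,"roll":-7.1,"jaw":0.015},{"tx":0.0036,"ty":-0.0226,"tz":0,"roll":-7.1,"jaw":0.015},{"tx":0.0036,"ty":-0.0226,"tz":0,"roll":-7.1,"jaw":0.015}]'|grep -E "gap"
python3 -m crank '[{"tx":0.0036,"ty":-0.0226,"tz":0,"roll":-7.1,"jaw":0.015},{"tx":0.0036,"ty":-0.0226,"tz":0,"roll":-7.1,"jaw":0.015},{"tx":0.0036,"ty":-0.0226,"tz":0,"roll":-7.1,"jaw":0.015},{"tx":0.0036,"ty":-0.0226,"tz":0,"roll":-7.1,"jaw":0.015},{"tx":0.0036,"ty":-0.0226,"tz":0,"roll":-7.1,"jaw":0.015}]'|grep -E "gap"
python3 -m crank '[{"tx":0.0036,"ty":-0.0226,"tz":0,"roll":-7.1,"jaw":0.015},{"tx":0.0036,"ty":-0.0226,"tz":0,"roll":-7.1,"jaw":0.015},{"tx":0.0036,"ty":-0.0226,"tz":0,"roll":-7.1,"jaw":0.015},{"tx":0.0036,"ty":-0.0226,"tz":0,"roll":-7.1,"jaw":0.015},{"tx":0.0036,"ty":-0.0226,"tz":0,"roll":-7.1,"jaw":0.015}]'|grep -E "gap"
python3 -m crank '[{"tx":0.0036,"ty":-0.0226,"tz":0,"roll":-7.1,"jaw":0.015},{"tx":0.0036,"ty":-0.0226,"tz":0,"roll":-7.1,"jaw":0.015},{"tx":0.0036,"ty":-0.0226,"tz":0,"roll":-7.1,"jaw":0.015},{"tx":0.0036,"ty":-0.0226,"tz":0,"roll":-7.1,"jaw":0.015},{"tx":0.0036,"ty":-0.0226,"tz":0,"roll":-7.1,"jaw":0.015}]'|grep -E "gap"
python3 -m crank '[{"tx":0.0036,"ty":-0.0226,"tz":0,"roll":-7.1,"jaw":0.015},{"tx":0.0036,"ty":-0.0226,"tz":0,"roll":-7.1,"jaw":0.015},{"tx":0.0036,"ty":-0.0226,"tz":0,"roll":-7.1,"jaw":0.015},{"tx":0.0036,"ty":-0.0226,"tz":0,"roll":-4.6,"jaw":0.015},{"tx":0,"ty":0,"tz":0,"roll":0,"jaw":0.015}]'|grep -E "gap"
python3 -m crank '[{"tx":0,"ty":0,"tz":0,"roll":0,"jaw":0.015}]'
python3 -c "from h import *;st()"
```

```text
finger_gap: 0.0239
finger_gap: 0.0236
finger_gap: 0.0234
finger_gap: 0.0236
finger_gap: 0.0237
time_s: 32.23
position: [0.5887, -0.1114, 0.1153]
orientation: [3.139, -0.083, -0.002]
wrist_force: [0.2, 0.5, -2.7]
finger_gap: 0.0238
finger_force: 35.0
32.2333 [ 0.5887 -0.1114  0.1153] [-0.053 -0.999  0.001] [ 0.2  0.5 -2.7] 0.023832759494449456 34.99936580657959 [-0.41  0.72  0.8   2.01 -0.78  0.74 -0.74]
```

```bash
python3 -m crank '[{"tx":0,"ty":0.002,"tz":-0.025,"roll":0,"jaw":0.015},{"tx":0,"ty":0,"tz":-0.025,"roll":0,"jaw":0.015},{"tx":0,"ty":0,"tz":0,"roll":0,"jaw":0.015},{"tx":0,"ty":0,"tz":0,"roll":0,"jaw":0.015}]'|grep -E "pos|ori|gap|for"
python3 - <<'E'
from h import *
st(); im,d,K,T=snap('wrist','w10.png'); C=cloud(d,K,T)
print('held');tops(C,.07,.1,-.15,-.08)
print('slot2');tops(C,.042,.052,-.08,-.02)
print('slot3');tops(C,.042,.052,-.02,.03)
E
```

```text
position: [0.5885, -0.1069, 0.0654]
orientation: [-3.14, 0.078, 0.004]
wrist_force: [0.4, 0.0, -1.3]
finger_gap: 0.0234
finger_force: 35.0
32.5667 [ 0.5885 -0.1069  0.0654] [-0.049 -0.999 -0.001] [ 0.4  0.  -1.3] 0.023412640770711222 34.99889552593231 [-0.36  0.78  0.72  2.04 -0.86  0.66 -0.68]
held
3022 [[0.6105, -0.1208, 0.0724], [0.6283, -0.1092, 0.0839], [0.6458, -0.0972, 0.0855]] fit slope -0.04
slot2
2105 [[0.6104, -0.0657, 0.0423], [0.6283, -0.0541, 0.0473], [0.648, -0.0416, 0.0489]] fit slope -0.04
slot3
2169 [[0.6103, -0.0059, 0.0422], [0.6279, 0.0052, 0.0471], [0.6472, 0.0188, 0.0487]] fit slope -0.035
```

```bash
python3 -m crank '[{"tx":0,"ty":-0.002,"tz":-0.012,"roll":0,"jaw":0.015},{"tx":0,"ty":0,"tz":-0.012,"roll":0,"jaw":0.015},{"tx":0,"ty":0,"tz":-0.005,"roll":0,"jaw":0.015},{"tx":0,"ty":0,"tz":-0.003,"roll":0,"jaw":0.015},{"tx":0,"ty":0,"tz":0,"roll":0,"jaw":0.015}]' | grep -E "pos|wri|gap"
python3 -m crank '[{"tx":0,"ty":0,"tz":-0.002,"roll":0,"jaw":0.015},{"tx":0,"ty":0,"tz":-0.001,"roll":0,"jaw":0.015},{"tx":0,"ty":0,"tz":0,"roll":0,"jaw":0.015}]'|grep -E "pos|wri"
```

```text
position: [0.5892, -0.11, 0.0337]
wrist_force: [-0.2, -0.7, -1.2]
finger_gap: 0.0237
position: [0.5897, -0.1101, 0.0315]
wrist_force: [-0.5, -0.0, -1.2]
```

```bash
python3 -m crank '[{"tx":0,"ty":0,"tz":-0.0015,"roll":0,"jaw":0.015},{"tx":0,"ty":0,"tz":-0.0015,"roll":0,"jaw":0.015},{"tx":0,"ty":0,"tz":0,"roll":0,"jaw":0.015}]'|grep -E "pos|wri"
python3 -m crank '[{"tx":0,"ty":0,"tz":0,"roll":0,"jaw":0.042},{"tx":0,"ty":0,"tz":0,"roll":0,"jaw":0.042},{"tx":0,"ty":0,"tz":0,"roll":0,"jaw":0.042},{"tx":0,"ty":0,"tz":0,"roll":0,"jaw":0.042},{"tx":0,"ty":0,"tz":0,"roll":0,"jaw":0.042}]'|grep -E "pos|wri|gap"
python3 -m crank '[{"tx":0,"ty":0,"tz":0.02,"roll":0,"jaw":0.042},{"tx":0,"ty":0,"tz":0.03,"roll":0,"jaw":0.042},{"tx":0,"ty":0,"tz":0.04,"roll":0,"jaw":0.042},{"tx":0,"ty":0,"tz":0.04,"roll":0,"jaw":0.042},{"tx":0,"ty":0.02,"tz":0.03,"roll":7,"jaw":0.042}]'|grep -E "pos|wri|gap"
python3 -m crank '[{"tx":-0.02,"ty":0.04,"tz":0,"roll":7,"jaw":0.042},{"tx":-0.02,"ty":0.04,"tz":0,"roll":7,"jaw":0.042},{"tx":-0.01,"ty":0.04,"tz":0,"roll":7,"jaw":0.042},{"tx":0,"ty":0.04,"tz":0,"roll":7,"jaw":0.042},{"tx":0,"ty":0.04,"tz":0,"roll":7,"jaw":0.042}]'|grep -E "pos|wri|gap"
python3 -m crank '[{"tx":0,"ty":0.04,"tz":0,"roll":7,"jaw":0.042},{"tx":0,"ty":0.04,"tz":0,"roll":7,"jaw":0.042},{"tx":-0.01,"ty":0.04,"tz":0,"roll":7,"jaw":0.042},{"tx":0,"ty":0.04,"tz":0,"roll":7,"jaw":0.042},{"tx":0,"ty":0.0,"tz":0,"roll":0,"jaw":0.042}]'|grep -E "pos|wri|gap"
python3 - <<'E'
from h import *
st(); im,d,K,T=snap('top','t11.png'); tray(im,K,T)
C=cloud(d,K,T)
for a,b in((-.14,-.08),(-.08,-.02),(-.02,.035),(.04,.09)): tops(C,.04,.056,a,b,.5,.655)
cv2.imwrite('pics/z11.png',cv2.resize(im[130:300,100:460,::-1],None,fx=2.2,fy=2.2,interpolation=2))
E
```

```text
position: [0.5898, -0.1101, 0.0286]
wrist_force: [0.4, 0.3, -0.0]
position: [0.5896, -0.1101, 0.0284]
wrist_force: [-0.1, 1.1, 1.0]
finger_gap: 0.0418
position: [0.5896, -0.0941, 0.1915]
wrist_force: [1.1, 0.8, 0.1]
finger_gap: 0.0423
position: [0.5414, 0.1063, 0.1889]
wrist_force: [0.9, -0.7, -0.2]
finger_gap: 0.042
position: [0.5308, 0.2738, 0.1878]
wrist_force: [0.9, 0.2, -0.2]
finger_gap: 0.0421
35.2 [0.5308 0.2738 0.1878] [ 0.928 -0.374 -0.002] [ 0.9  0.2 -0.2] 0.042058456279939115 0.0 [-0.97  0.54  0.6   1.96 -0.44  0.77 -0.5 ]
pad ((0.479089617729187, -0.016538746654987335), (0.2364802211523056, 0.052888065576553345), 87.02788543701172)
337 [[0.5376, -0.1229, 0.0412], [0.588, -0.1112, 0.0457], [0.6431, -0.0977, 0.0507]] fit slope -0.044
328 [[0.5397, -0.0646, 0.0411], [0.5904, -0.0509, 0.0458], [0.6442, -0.0397, 0.0507]] fit slope -0.049
320 [[0.5392, -0.0037, 0.0408], [0.5893, 0.0077, 0.0458], [0.6433, 0.0209, 0.051]] fit slope -0.047
327 [[0.5443, 0.0519, 0.0412], [0.5946, 0.0649, 0.0457], [0.649, 0.0764, 0.0504]] fit slope -0.046
```

View pics/z11.png

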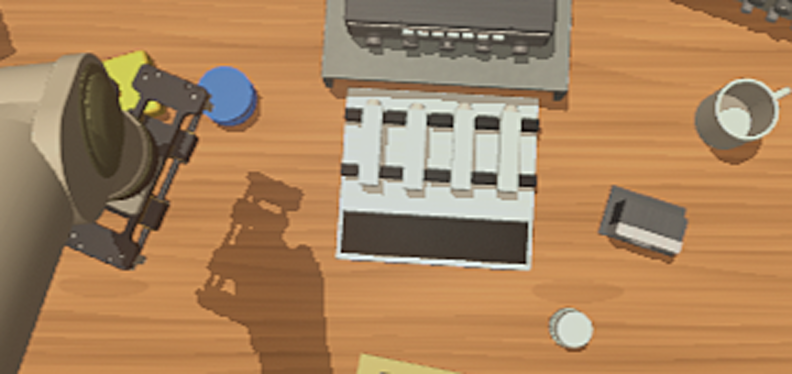

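All four pillars lie flat in slots 1 to 4 (tops at 46 mm, centres within about 3 mm, tapers towards the riser). The tray is still out, nothing else has moved, and the arm is clear. Handing in.

```bash
python3 -c "
from bench import r
print(r.hand_in())"
```

```text
the job is handed in; nothing more can be done
None
```

The job is handed in: the tray is fully out and all four pillars lie seated in slots 1–4 with their chamfers towards the riser, but one fast descent hit the bench at 280 N, over the 120 N wrist limit, so the run may be judged failed.

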